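# Load and operate a valve cartridge tester

## Task

Load the tester on the bench: put every loose valve cartridge (there are three or four) into a pocket of its own, key in the keyway, so that it drops fully home. Then take the black dust cap off the selector shaft and set it on the bench off the tester, fit the loose selector knob fully home on the flat-sided shaft, turn it clockwise to its stop at the test mark, and last press the pump plunger down to its stop, hold it there for a moment and let it come up again. Leave everything in place and do not disturb the piston, the larger black screw cap and the carton standing near.

Things in the scene. Friction and masses are not known exactly. Their poses are not given: they have to be found in the camera images.
- tester: Tester fixed to the bench: grey metal block 136 (x) x 228 (y) x 24 mm high on a dark plate; origin at the centre of its underside. Left part (+y): four pockets, two by two, keyways in different directions; some may stay empty. Right part: selector shaft (x -36, y -68 mm) and pump plunger (x +42, y -68 mm). The bench before its near (-x) side is clear for 80 mm.
- station_1 (a point): Pocket of the tester, near left: round, 39 mm across, 16 mm deep, one keyway 11 mm wide reaching 26 mm from the centre. Point: centre of its floor, 8 mm above the bench, 16 mm below the block's top. z up; x points from the centre along the keyway. Takes any cartridge with about 2 mm play; it drops in only when its key meets the keyway, else it stands on the block.
- station_2 (a point): Pocket of the tester, near right: round, 39 mm across, 16 mm deep, one keyway 11 mm wide reaching 26 mm from the centre. Point: centre of its floor, 8 mm above the bench, 16 mm below the block's top. z up; x points from the centre along the keyway. Takes any cartridge with about 2 mm play; it drops in only when its key meets the keyway, else it stands on the block.
- station_3 (a point): Pocket of the tester, far left: round, 39 mm across, 16 mm deep, one keyway 11 mm wide reaching 26 mm from the centre. Point: centre of its floor, 8 mm above the bench, 16 mm below the block's top. z up; x points from the centre along the keyway. Takes any cartridge with about 2 mm play; it drops in only when its key meets the keyway, else it stands on the block.
- station_4 (a point): Pocket of the tester, far right: round, 39 mm across, 16 mm deep, one keyway 11 mm wide reaching 26 mm from the centre. Point: centre of its floor, 8 mm above the bench, 16 mm below the block's top. z up; x points from the centre along the keyway. Takes any cartridge with about 2 mm play; it drops in only when its key meets the keyway, else it stands on the block.
- shaft_end (a point): Centre of the upper end of the upright steel selector shaft: 20 mm in diameter, 16 mm out of the block, one flat over its whole height 5 mm from its axis, lead-in at the top. z is up; x points out through the flat and turns with the shaft.
- selector (a joint): Angle of the selector shaft, rad, growing clockwise seen from above; stops at 0 and 1.2, light friction (0.04 N m), stays where left. Starts between 0 and 0.35; the test position, at a dark bar on the block, is the stop at 1.2. At 0 the flat faces 0.9 rad anticlockwise of the tester's +x.
- plunger_top (a point): Centre of the flat top of the pump plunger's round black head, 28 mm in diameter, on a steel stem; 64 mm above the bench when up.
- plunger (a joint): How far the spring plunger is pressed down, m: 0 up, 0.014 at its stop. The spring pushes back with 2.4 N at the top and 8 N at the stop and raises it when let go.
- dust_cap_mid (a point): Round black rubber dust cap, closed on top, 32 mm in diameter, 28 mm high, standing loosely over the selector shaft at the start with its rim on the block; lift it straight off (the shaft is 16 mm high). Point: on its axis half-way up, 14 mm above its rim. 0.04 kg.
- knob_mid (a point): Black selector knob, right way up: base 46 mm across, 23 high, bore from below 18 deep, 23 wide with a flat 6.5 mm from the axis (about 0.2 rad play either way on the shaft). White pointer on the rim marks the flat's side (+x). On top a bar grip 40 mm along x, 12 thick (y), 20 high. Point: on the axis, half-way up the 43 mm; home, 5.5 mm above shaft_end. z up; fingers close along y. 0.09 kg.
- servo_piston: Aluminium piston, bystander, 52 mm in diameter, 61 mm high, origin at the centre of its foot.
- oil_cap: Black screw cap, bystander, 40 mm in diameter, 36 mm high, origin at the centre of its foot.
- bearing_carton: Small red carton, bystander, 64 x 63 x 36 mm, origin at the centre of its underside.
- cartridge_1_mid (a point): Steel valve cartridge (all alike, some absent), upright: body 35 mm across, 26 mm high; key rib 8 mm wide over its full height, reaching 24 mm from the axis. On top a black bar grip, 32 mm along the key's direction (x), 12 thick (y), 22 high. Point: on the axis half-way up the 48 mm, 2 mm below the grip. z up, x from axis to key; fingers close along y. Home, its foot is on the pocket floor. 0.12 kg.
- cartridge_2_mid (a point): Steel valve cartridge (all alike, some absent), upright: body 35 mm across, 26 mm high; key rib 8 mm wide over its full height, reaching 24 mm from the axis. On top a black bar grip, 32 mm along the key's direction (x), 12 thick (y), 22 high. Point: on the axis half-way up the 48 mm, 2 mm below the grip. z up, x from axis to key; fingers close along y. Home, its foot is on the pocket floor. 0.12 kg.
- cartridge_3_mid (a point): Steel valve cartridge (all alike, some absent), upright: body 35 mm across, 26 mm high; key rib 8 mm wide over its full height, reaching 24 mm from the axis. On top a black bar grip, 32 mm along the key's direction (x), 12 thick (y), 22 high. Point: on the axis half-way up the 48 mm, 2 mm below the grip. z up, x from axis to key; fingers close along y. Home, its foot is on the pocket floor. 0.12 kg.
- cartridge_4_mid (a point): Steel valve cartridge (all alike, some absent), upright: body 35 mm across, 26 mm high; key rib 8 mm wide over its full height, reaching 24 mm from the axis. On top a black bar grip, 32 mm along the key's direction (x), 12 thick (y), 22 high. Point: on the axis half-way up the 48 mm, 2 mm below the grip. z up, x from axis to key; fingers close along y. Home, its foot is on the pocket floor. 0.12 kg.

How it is judged:
On the way, in this order (a step that is already met when the one before it is completed fails the run):
1. every cartridge present is fully home in a pocket (angle between each of cartridge_1_mid, cartridge_2_mid, cartridge_3_mid, cartridge_4_mid's own z axis and vertical below 0.12 rad and ((horizontal distance between cartridge_1_mid and station_1 below 0.005 m and z of cartridge_1_mid in the frame of station_1 below 0.027 m) or (horizontal distance between cartridge_1_mid and station_2 below 0.005 m and z of cartridge_1_mid in the frame of station_2 below 0.027 m) or (horizontal distance between cartridge_1_mid and station_3 below 0.005 m and z of cartridge_1_mid in the frame of station_3 below 0.027 m) or (horizontal distance between cartridge_1_mid and station_4 below 0.005 m and z of cartridge_1_mid in the frame of station_4 below 0.027 m)) and ((horizontal distance between cartridge_2_mid and station_1 below 0.005 m and z of cartridge_2_mid in the frame of station_1 below 0.027 m) or (horizontal distance between cartridge_2_mid and station_2 below 0.005 m and z of cartridge_2_mid in the frame of station_2 below 0.027 m) or (horizontal distance between cartridge_2_mid and station_3 below 0.005 m and z of cartridge_2_mid in the frame of station_3 below 0.027 m) or (horizontal distance between cartridge_2_mid and station_4 below 0.005 m and z of cartridge_2_mid in the frame of station_4 below 0.027 m)) and ((horizontal distance between cartridge_3_mid and station_1 below 0.005 m and z of cartridge_3_mid in the frame of station_1 below 0.027 m) or (horizontal distance between cartridge_3_mid and station_2 below 0.005 m and z of cartridge_3_mid in the frame of station_2 below 0.027 m) or (horizontal distance between cartridge_3_mid and station_3 below 0.005 m and z of cartridge_3_mid in the frame of station_3 below 0.027 m) or (horizontal distance between cartridge_3_mid and station_4 below 0.005 m and z of cartridge_3_mid in the frame of station_4 below 0.027 m)) and ((horizontal distance between cartridge_4_mid and station_1 below 0.005 m and z of cartridge_4_mid in the frame of station_1 below 0.027 m) or (horizontal distance between cartridge_4_mid and station_2 below 0.005 m and z of cartridge_4_mid in the frame of station_2 below 0.027 m) or (horizontal distance between cartridge_4_mid and station_3 below 0.005 m and z of cartridge_4_mid in the frame of station_3 below 0.027 m) or (horizontal distance between cartridge_4_mid and station_4 below 0.005 m and z of cartridge_4_mid in the frame of station_4 below 0.027 m))), for 0.2 s.
2. with the cartridges home, the knob is fully home on the shaft and the selector is turned clockwise to its stop (all of step 1 and horizontal distance between knob_mid and shaft_end below 0.005 m and z of knob_mid in the frame of shaft_end below 0.0085 m and angle between knob_mid's own z axis and vertical below 0.12 rad and value of joint selector above 1 rad), for 0.2 s.
3. with all that so, the plunger is pressed down to its stop (all of step 2 and value of joint plunger above 0.0115 m), for 0.2 s.
At the end, for the whole second after the job is handed in: Cartridges are upright in pockets, within 5 mm of the centre and 3 mm of the floor; the knob is within 5 mm of the shaft's axis and 3 mm of fully home; the selector is past 1.0 rad; the plunger, pressed 11.5 mm or more before, is up within 3 mm; the dust cap is on the bench (all of step 2 and height (world z) of dust_cap_mid below 0.02 m and value of joint plunger below 0.003 m); the robot touches nothing.
It fails at once if the servo piston is moved more than 30 mm (distance of servo_piston from where it was at the start of the episode above 0.03 m).
It fails at once if the oil cap is moved more than 30 mm (distance of oil_cap from where it was at the start of the episode above 0.03 m).
It fails at once if the bearing carton is moved more than 30 mm (distance of bearing_carton from where it was at the start of the episode above 0.03 m).
Of cartridge_1, cartridge_2, cartridge_3, cartridge_4 only 3 to 4 are there at a start; the rules pass over those that are not, and their reading is None.
At some moment in a run one of cartridge_1, cartridge_2, cartridge_3, cartridge_4, knob may be knocked a few centimetres aside while the robot is not near it.
It also fails if it takes over 208 s, if anything falls off the work surface, if the arm or the gripper's body presses on something with over 40 N, if the wrist force passes 120 N, or if a joint passes its speed limit or range.

## Robot

A 6-joint arm with a two-finger parallel gripper is mounted at the origin on a cart in front of the work surface, level with it; the furniture and walls round the work are solid. World frame = base frame: x ahead of the robot, y to its left, z up, the work surface at z = 0. Lengths are in m, angles in rad, forces in N, time in s.
With the tool pointing down it reaches from about 0.4 to 0.825 m from the base axis. Payload 7 kg.
Tool frame: the origin (TCP) lies at the very end of the fingers, on their centre line; the grasp point (between the pads) lies 19 mm behind it; z points along the fingers, y is the line along which they close (so a half turn about z gives the same grasp; the last joint's range is limited). The gripper opens to 85 mm and grips with 20 to 120 N. Pads are 22 mm wide; open, the fingers measure 114 mm over their backs; the gripper's body (76 mm by 85 mm) begins 54 mm behind the grasp point. The pads swing forward as they close: fully open they stand 13 mm farther back than shut.
Start: joints at [1.394, 0.359, 0.012, 0, -1.224, -0.288], TCP at [0.303, 0.603, 0.231] pointing down, gripper open.
Joint ranges: [-3.07, 3.07], [-1.43, 2.12], [-1.02, 1.25], [-3.03, 1.67], [-3.05, -0], [-3.03, 3.03]. Speed limits (rad/s): [2.39, 2.39, 3.01, 3.14, 3.14, 3.14].

## Interface

Orientations are given as a rotation vector (axis times angle).
In Python, from bench import r, imaging, ticket gives the robot as it stands. The module is installed in compiled form; this text tells all that it offers.
- The arm moves only by the tool carry_out, never from a script. Its argument "rows" is a list of rows, each a list of 7 numbers: the opening, from 0 (shut) to 1 (fully open), then the shift along the tool's x, y, z scaled (see below), then the turn, a rotation vector about the tool's x, y, z scaled (see below). A call has 1 to 12 rows; each row shifts and turns the commanded pose from where the row before left it, along the tool's axes as they then stand; what a row does not reach is not made up. The controller multiplies each number of a shift by 0.025 m and each number of a turn by 0.08 rad. A row lasts 1/12 s, in which the tool goes at most 41.7 mm and 7.16 degrees, less where a joint would pass 70% of its speed; a pose out of reach is approached as far as the arm can. A call with a number of a shift or a turn outside -1 to 1 is refused whole. A call with a gripper value outside its range is refused whole. The fingers move at their own pace and stop on an object; "grip_force" is the grip in N (left out, the last holds). Time passes only in rows, so rows that do not move let the fingers close. It gives the time, the measured TCP pose, the force, the opening and the grip force at its end, in the units of the state.
- r.observe(): the state, without advancing time (a new reading comes with each control period).
- imaging.get_image(name): name is "side" or "top" or "wrist"; returns the picture (384x512x3 uint8, red, green, blue); there is no depth.
- imaging.calibration(name): a dict with "K" (3x3 intrinsics, pixels), "eye" and "orientation" of the camera in the world; the wrist camera has in their place "tool_from_camera" (4x4, takes a point from camera to tool coordinates, whose origin is the TCP and whose axes are the flange's). Camera axes: x right, y up, looking along -z (the intrinsics and any distortion apply to the point x, -y, -z); pixel columns grow to the right and rows downward; lengths in m; the calibration is good to about 2 mm. A picture is of the moment at which its call begins: read the wrist's pose just before it. calibration takes no time and is no camera call.
- ticket.finish_job(): hands the job in; it is judged then, once.
The state is a dict: "t": time; "joint_pos": joint angles; "qvel": joint speeds; "effort": joint torques, N m; "ee_pos": TCP position; "ee_rot": TCP orientation; "force": force on the tool from outside, world axes, zero at the start; "torque": the same for the moment, N m; "grip_width": finger opening in m; "grasp_force": force on a finger pad.
Only numpy, scipy, OpenCV 4.12 (cv2) and the standard library are available. Lean on these libraries where they do the work, as an engineer would, in place of code of your own. Each camera call takes 0.05 s, during which the arm holds its last target. There are 200 camera calls.

## Working session

There is one attempt and no reset: what is moved stays moved. The work goes in short steps, Python scripts to look and compute and a tool call to move; the robot and the scene stay as the last step left them, time stands still between calls to the robot, and variables do not carry over. Pictures are saved under pics/ and viewed, at most 14 in all, crops included, and the job is handed in when it is done.

Besides the shell and the picture viewer there is one more tool, called after "Call:" in YAML: its name, and indented under it one key for each argument. carry_out: Moves the arm, as the interface text tells. Shifts and turns lie within -1 to 1; 1 stands for 0.025 m of shift or 0.08 rad of turn. Its arguments: {"type":"object","properties":{"rows":{"type":"array","items":{"type":"array","items":{"type":"number"}}},"grip_force":{"type":"number"}},"required":["rows"]}

```bash
mkdir -p pics; python3 - <<'E'
from bench import r, imaging, ticket
import cv2, numpy as np
s=r.observe(); print({k:np.round(v,3) for k,v in s.items()})
for n in("top","side","wrist"):
    c=imaging.calibration(n); print(n,{k:np.round(v,4).tolist() if not isinstance(v,str) else v for k,v in c.items()})
    cv2.imwrite(f"pics/{n}0.png",imaging.get_image(n)[:,:,::-1])
im=cv2.imread("pics/top0.png"); cv2.imwrite("pics/top0b.png",cv2.resize(im,(800,600),interpolation=cv2.INTER_CUBIC))
E
```

```text
{'t': np.float64(0.0), 'joint_pos': array([ 1.394,  0.359,  0.011, -0.   , -1.224, -0.288]), 'qvel': array([-0.001, -0.002,  0.001,  0.002,  0.   , -0.001]), 'effort': array([-2.0000e-03, -5.8332e+01,  2.9342e+01,  6.9360e+00, -6.0000e-03,
        0.0000e+00]), 'ee_pos': array([0.302, 0.603, 0.23 ]), 'ee_rot': array([ 3.055, -0.723, -0.   ]), 'force': array([ 0.146, -0.873,  0.201]), 'torque': array([ 0.017,  0.014, -0.001]), 'grasp_force': np.float64(0.0), 'grip_width': np.float64(0.086)}
top {'K': [[466.4157, 0.0, 249.4731], [0.0, 466.4157, 198.1718], [0.0, 0.0, 1.0]], 'eye': [-0.1979, 0.1666, 1.5218], 'orientation': [0.3637, -0.4517, -1.7507]}
side {'K': [[348.7493, 0.0, 260.2697], [0.0, 348.7493, 190.5026], [0.0, 0.0, 1.0]], 'eye': [0.2768, -0.7911, 0.4811], 'orientation': [1.1303, -0.2087, -0.2913]}
wrist {'K': [[327.3848, 0.0, 250.5678], [0.0, 327.3848, 191.4301], [0.0, 0.0, 1.0]], 'tool_from_camera': [[-0.0003, 0.9513, 0.3082, 0.079], [1.0, 0.0005, -0.0005, -0.0001], [-0.0007, 0.3082, -0.9513, -0.1409], [0.0, 0.0, 0.0, 1.0]]}
```

View pics/top0b.png

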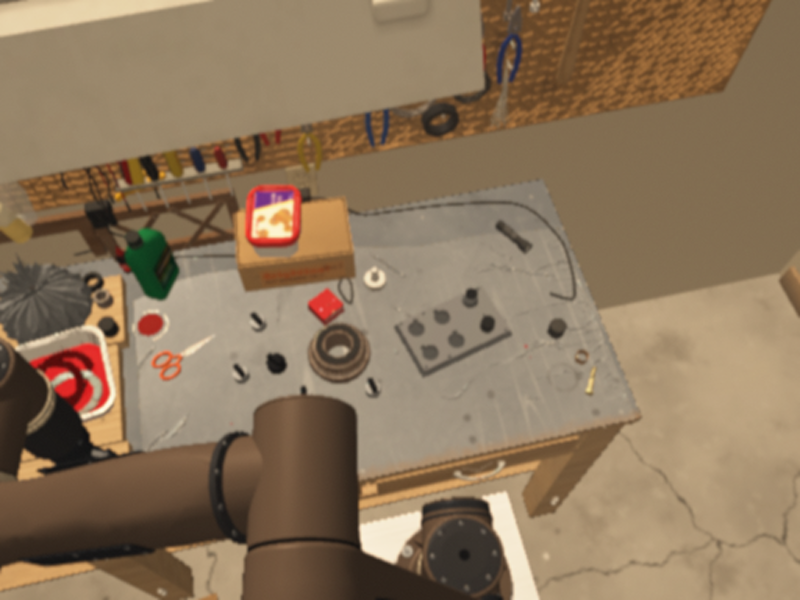

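View pics/side0.png

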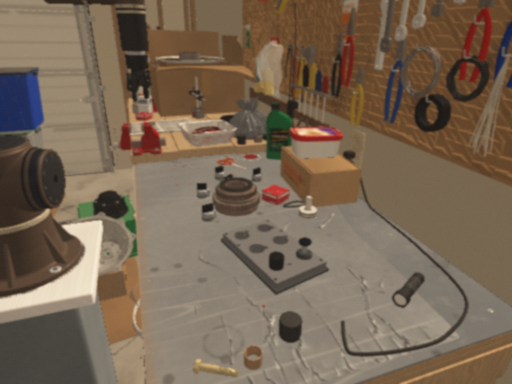

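```bash
cat > h.py <<'E'
from bench import r, imaging, ticket
import cv2, numpy as np
from scipy.spatial.transform import Rotation as R
def cam(n, s=None):
    c=imaging.calibration(n)
    if n!="wrist": return c["K"],R.from_rotvec(c["orientation"]).as_matrix(),np.array(c["eye"])
    s=s or r.observe(); T=np.array(c["tool_from_camera"]); Rt=R.from_rotvec(s["ee_rot"]).as_matrix()
    return c["K"],Rt@T[:3,:3],Rt@T[:3,3]+s["ee_pos"]
def p2w(C,uv,z):
    K,Rc,e=C; d=np.linalg.inv(K)@[uv[0],uv[1],1]; d=Rc@(d*[1,-1,-1]); return e+d*(z-e[2])/d[2]
def w2p(C,p):
    K,Rc,e=C; q=Rc.T@(np.asarray(p)-e)*[1,-1,-1]; q=np.asarray(K)@q; return q[:2]/q[2]
def snap(name,box=None,k=1):
    s=r.observe(); im=imaging.get_image("wrist"); 
    import pickle; pickle.dump((s,cam("wrist",s)),open(f"pics/{name}.pkl","wb"))
    im=im[:,:,::-1]; cv2.imwrite(f"pics/{name}_raw.png",im)
    cv2.imwrite(f"pics/{name}.png",cv2.resize(im,(800,600),interpolation=cv2.INTER_CUBIC)); return s
def load(name):
    import pickle; return pickle.load(open(f"pics/{name}.pkl","rb"))
E
python3 - <<'E'
from h import *
C=cam("top")
print(w2p(C,[.302,.603,.23])/.64)
for n,p,z in [("c1",(257,321),.04),("c2",(240,372),.04),("c3",(372,386),.04),("c4",(304,390),.04),("knob",(276,363),.03),("ring",(338,350),.1),("carton",(326,305),.036),("piston",(374,277),.06),("oil",(557,327),.03),("tester",(453,332),.024),("p_nl",(430,352),.024),("p_nr",(456,340),.024),("p_fl",(416,328),.024),("p_fr",(441,317),.024),("cap",(487,323),.05),("plung",(470,297),.064),("cl",(425,373),0),("cr",(510,333),0),("cfl",(397,328),.0),("cfr",(478,291),0)]:
    q=p2w(C,np.array(p)*.64,z); print(n,q.round(3),np.hypot(q[0],q[1]).round(3))
C=cam("side")
for n,p,z in [("c",(219,172),.035),("c",(202,188),.035),("c",(208,211),.035),("c",(257,173),.035),("oil",(291,320),.03)]: print(n,p2w(C,p,z).round(3))
snap("w0")
E
```

```text
[ 95.31212626 467.02128496]
c1 [0.643 0.293 0.04 ] 0.707
c2 [0.524 0.347 0.04 ] 0.629
c3 [0.426 0.068 0.04 ] 0.432
c4 [0.45  0.216 0.04 ] 0.499
knob [0.533 0.267 0.03 ] 0.596
ring [0.5   0.127 0.1  ] 0.515
carton [0.652 0.13  0.036] 0.665
piston [0.688 0.007 0.06 ] 0.688
oil [ 0.48 -0.38  0.03] 0.612
tester [ 0.523 -0.143  0.024] 0.543
p_nl [ 0.485 -0.079  0.024] 0.492
p_nr [ 0.502 -0.145  0.024] 0.522
p_fl [ 0.552 -0.063  0.024] 0.556
p_fr [ 0.568 -0.126  0.024] 0.581
cap [ 0.516 -0.22   0.05 ] 0.561
plung [ 0.583 -0.197  0.064] 0.616
cl [ 0.448 -0.059  0.   ] 0.451
cr [ 0.503 -0.278  0.   ] 0.574
cfl [ 0.574 -0.023  0.   ] 0.575
cfr [ 0.629 -0.237  0.   ] 0.672
c [0.525 0.323 0.035]
c [0.443 0.205 0.035]
c [0.43  0.048 0.035]
c [0.649 0.275 0.035]
oil [ 0.485 -0.382  0.03 ]
```

View pics/w0.png

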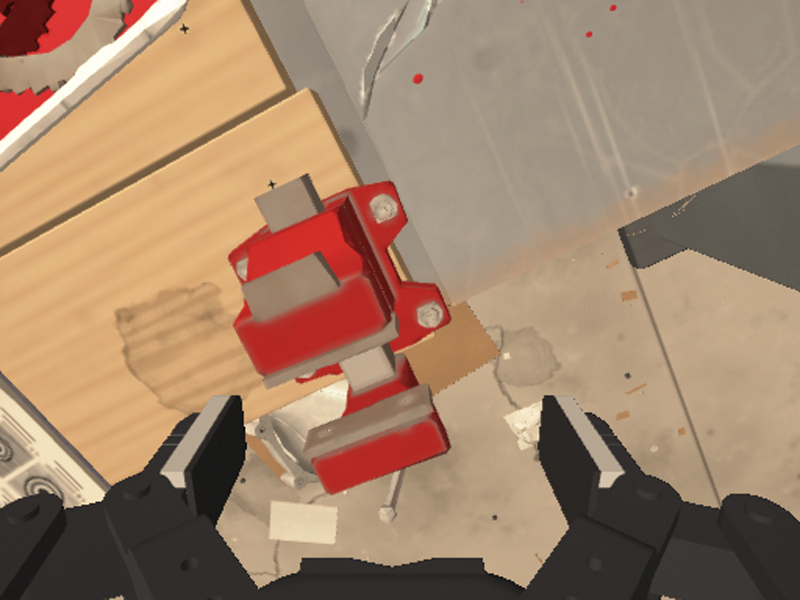

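Call:
carry_out:
  rows:
    - [1,0.96,0.59,-0.05,0,0,0]
    - [1,0.96,0.59,-0.05,0,0,0]
    - [1,0.96,0.59,-0.05,0,0,0]
    - [1,0.96,0.59,-0.05,0,0,0]
    - [1,0.96,0.59,-0.05,0,0,0]
    - [1,0.96,0.59,-0.05,0,0,0]
    - [1,0.96,0.59,-0.05,0,0,0]
    - [1,0.96,0.59,-0.05,0,0,0]
    - [1,0.96,0.59,-0.05,0,0,0]
    - [1,0.96,0.59,-0.05,0,0,0]
    - [1,0.96,0.59,-0.05,0,0,0]
    - [1,0.96,0.59,-0.05,0,0,0]
  grip_force: 40

```text
t: 1.2
ee_pos: [0.4811, 0.3147, 0.2464]
ee_rot: [-3.057, 0.723, 0.0]
force: [1.0, -0.1, 1.8]
grip_width: 0.0852
grasp_force: 0.0
```

Call:
carry_out:
  rows:
    - [1,0.96,0.59,-0.05,0,0,0]
    - [1,0.96,0.59,-0.05,0,0,0]
    - [1,0.96,0.59,-0.05,0,0,0]
    - [1,0.96,0.59,-0.05,0,0,0]
    - [1,0,0,0,0,0,0]
    - [1,0,0,0,0,0,0]
    - [1,0,0,0,0,0,0]

```text
t: 1.78
ee_pos: [0.54, 0.2202, 0.2511]
ee_rot: [3.057, -0.725, -0.0]
force: [-0.2, 0.4, -0.9]
grip_width: 0.0853
grasp_force: 0.0
```

```bash
python3 -c "
from h import *
s=snap('w1');print(s['ee_pos'],s['ee_rot'],s['joint_pos'],s['t'])"
```

```text
[0.53996316 0.22017243 0.25113494] [ 3.05684032e+00 -7.24793901e-01 -4.47139704e-04] [ 7.22172540e-01  1.96249205e-01 -1.66191449e-01 -2.47980396e-04
 -1.20852079e+00  3.83098873e-01] 1.7833
```

View pics/w1.png

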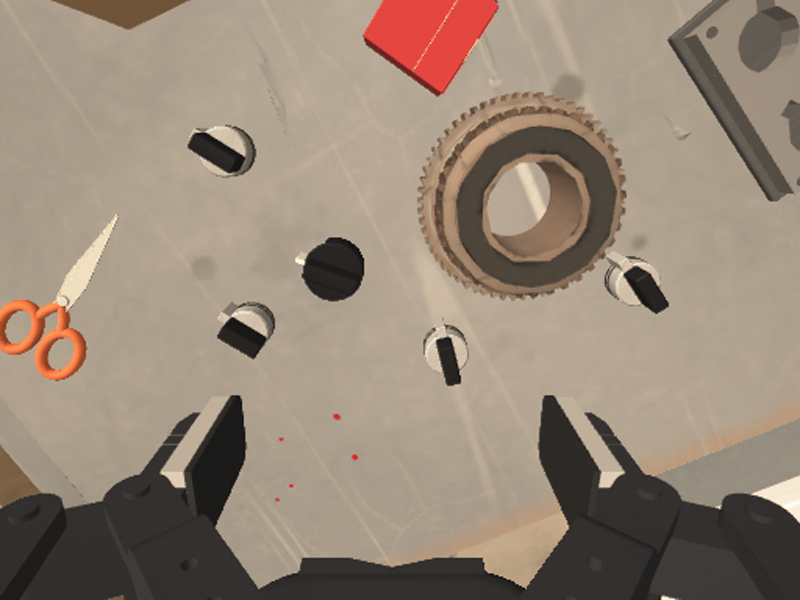

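```bash
cat >> h.py <<'E'
def montage(name,cents,out,half=30,cell=260,cols=3):
    im=cv2.imread(f"pics/{name}_raw.png"); im=cv2.copyMakeBorder(im,60,60,60,60,cv2.BORDER_CONSTANT); T=[]
    for u,v in cents:
        c=im[60+v-half:60+v+half,60+u-half:60+u+half]; c=cv2.resize(c,(cell,cell),interpolation=cv2.INTER_CUBIC)
        c[::cell//2]=(c[::cell//2]*.5+60).astype(np.uint8)
        for i in range(0,cell,cell//4): cv2.line(c,(i,0),(i,6),(0,255,255),1); cv2.line(c,(0,i),(6,i),(0,255,255),1)
        c[0]=0;c[:,0]=0; T.append(c)
    while len(T)%cols: T.append(T[0]*0)
    cv2.imwrite(f"pics/{out}.png",np.vstack([np.hstack(T[i:i+cols]) for i in range(0,len(T),cols)]))
E
python3 -c "
from h import *
montage('w1',[(142,96),(157,210),(285,225),(406,181),(212,170)],'w1m')"
```

```text
(no output)
```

View pics/w1m.png

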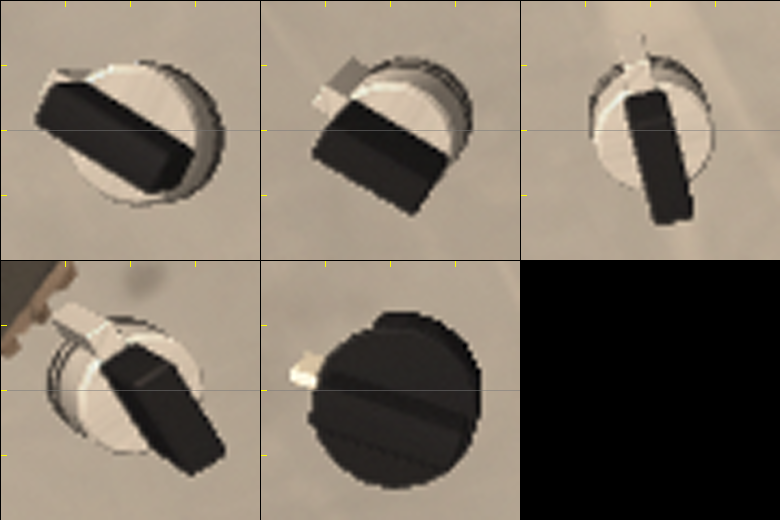

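```bash
cat >> h.py <<'E'
from scipy.optimize import minimize
def box(x0,x1,w,z0,z1): return np.array([[x,y,z] for x in(x0,x1) for y in(-w/2,w/2) for z in(z0,z1)])
def cyl(rr,z0,z1): a=np.linspace(0,2*np.pi,48); return np.array([[rr*np.cos(t),rr*np.sin(t),z] for t in a for z in(z0,z1)])
def place(P,x,y,psi): c,s=np.cos(psi),np.sin(psi); return P@np.array([[c,s,0],[-s,c,0],[0,0,1]])+[x,y,0]
def render(C,parts,q,o,n,k):
    m=np.zeros((n*k,n*k),np.uint8)
    for P in parts:
        uv=np.array([w2p(C,p) for p in place(P,*q)])
        cv2.fillConvexPoly(m,cv2.convexHull(np.round(((uv-o+.5)*k)*16).astype(np.int32).reshape(-1,1,2)),1,shift=4)
    return m
def fit(name,uv0,parts,q0,half=30,k=6,thr=65,raw=None):
    s,C=load(name); im=cv2.imread(f"pics/{name}_raw.png").max(2); o=np.array(uv0)-half; n=2*half
    c=cv2.resize(im[o[1]:o[1]+n,o[0]:o[0]+n],(n*k,n*k),interpolation=cv2.INTER_CUBIC)
    m=(c<thr).astype(np.uint8); _,L=cv2.connectedComponents(m); 
    q0=np.array(q0,float); r0=render(C,parts,q0,o,n,k); cnt=np.bincount(L[(m>0)&(r0>0)],minlength=2); m=(L==cnt.argmax())
    f=lambda d:1-(lambda a:(a&m).sum()/(a|m).sum())(render(C,parts,q0+d*[.001,.001,.03],o,n,k)>0)
    best=min((minimize(f,[0,0,a],method="Nelder-Mead",options=dict(initial_simplex=np.array([[0,0,a],[4,0,a],[0,4,a],[0,0,a+4]],float),xatol=.02,fatol=1e-4)) for a in(-5,0,5)),key=lambda b:b.fun)
    return q0+best.x*[.001,.001,.03],1-best.fun
BAR=[box(-.016,.016,.012,.026,.048)]
KNOB=[cyl(.023,0,.023),box(-.02,.02,.012,.023,.043)]
E
python3 - <<'E'
from h import *
s,C=load('w1')
def guess(ctr,key,o,z):
    f=lambda p:p2w(C,(np.array(p)*60/260-30+o),z)
    a,b=f(ctr),f(key); d=(b-a)[:2]; return [a[0],a[1],np.arctan2(d[1],d[0])],np.hypot(*d)
for nm,o,ctr,key,parts,z in [('A',(142,96),(130,134),(58,84),BAR,.026),('B',(157,210),(398,134),(340,96),BAR,.026),('C',(285,225),(652,136),(636,52),BAR,.026),('D',(406,181),(140,388),(68,318),BAR,.026),('K',(212,170),(390,405),(300,375),KNOB,.02)]:
    off=np.array([260*(ctr[0]//260),260*(ctr[1]//260)])
    q,d=guess(np.array(ctr)-off,np.array(key)-off,o,z)
    qq,i=fit('w1',o,parts,q); print(nm,np.round(q,4),round(d,4),np.round(qq,4),round(i,3))
E
```

```text
A [0.6522 0.2942 0.4831] 0.0202 [0.652  0.2938 0.6196] 0.839
B [0.5319 0.3471 0.4626] 0.0186 [0.5314 0.3484 0.5346] 0.822
C [ 0.4454  0.2201 -0.261 ] 0.0257 [ 0.4433  0.2206 -0.1955] 0.799
D [0.4339 0.068  0.3838] 0.0291 [0.4318 0.0683 0.2818] 0.834
K [0.5429 0.2693 0.7692] 0.0253 [0.5416 0.2683 0.6645] 0.89
```

```bash
python3 - <<'E'
from h import *
Q={'A':((142,96),[.652,.294,.55],BAR),'B':((157,210),[.5315,.348,.53],BAR),'C':((285,225),[.444,.2205,-.2],BAR),'D':((406,181),[.433,.068,.3],BAR),'K':((212,170),[.542,.269,.7],KNOB)}
for nm,(o,q,P) in Q.items():
    for t in(55,80,95):
        qq,i=fit('w1',o,P,q,thr=t); print(nm,t,np.round(qq,4),round(i,3))
E
```

```text
A 55 [0.6518 0.2937 0.6207] 0.824
A 80 [0.6518 0.2937 0.5922] 0.859
A 95 [0.6522 0.2942 0.5918] 0.878
B 55 [0.5313 0.3491 0.5369] 0.804
B 80 [0.5313 0.3492 0.4662] 0.842
B 95 [0.5316 0.3498 0.4436] 0.862
C 55 [ 0.4434  0.2206 -0.2243] 0.773
C 80 [ 0.4437  0.2199 -0.2025] 0.831
C 95 [ 0.4445  0.22   -0.2046] 0.86
D 55 [0.4316 0.0682 0.2962] 0.801
D 80 [0.4322 0.0685 0.2747] 0.852
D 95 [0.4314 0.0682 0.2675] 0.866
K 55 [0.5415 0.2685 0.6377] 0.879
K 80 [0.5419 0.2687 0.6634] 0.903
K 95 [0.5419 0.2685 0.6892] 0.915
```

Call:
carry_out:
  rows:
    - [1,0.42,0.91,0,0,0,0]
    - [1,0.42,0.91,0,0,0,0]
    - [1,0.42,0.91,0,0,0,0]
    - [1,0.42,0.91,0,0,0,0]
    - [1,0.42,0.91,0,0,0,0]
    - [1,0.42,0.91,0,0,0,0]
    - [1,0.42,0.91,0,0,0,0]
    - [1,0.42,0.91,0,0,0,0]
    - [1,0.42,0.91,0,0,0,0]
    - [1,0.42,0.91,0,0,0,0]
    - [1,0.42,0.91,0,0,0,0]
    - [1,0.42,0.91,0,0,0,0]

```text
t: 2.83
ee_pos: [0.5302, -0.0803, 0.2514]
ee_rot: [-3.058, 0.721, -0.0]
force: [0.7, 0.7, 0.0]
grip_width: 0.0852
grasp_force: 0.0
```

Call:
carry_out:
  rows:
    - [1,0.42,0.91,0,0,0,0]
    - [1,0.42,0.91,0,0,0,0]
    - [1,0,0,0,0,0,0]
    - [1,0,0,0,0,0,0]
    - [1,0,0,0,0,0,0]

```text
t: 3.25
ee_pos: [0.5288, -0.1296, 0.2512]
ee_rot: [-3.057, 0.723, 0.0]
force: [0.7, 0.4, 0.6]
grip_width: 0.0852
grasp_force: 0.0
```

```bash
python3 -c "
from h import *
s=snap('w2');print(s['ee_pos'],s['ee_rot'],s['joint_pos'],s['t'])"
```

```text
[ 0.52875746 -0.12955625  0.25124827] [-3.05714255e+00  7.22771262e-01  1.23382936e-04] [ 1.19619333e-01  1.30854586e-01 -2.46158951e-01 -2.03547278e-04
 -1.19379701e+00  9.86936487e-01] 3.25
```

View pics/w2.png

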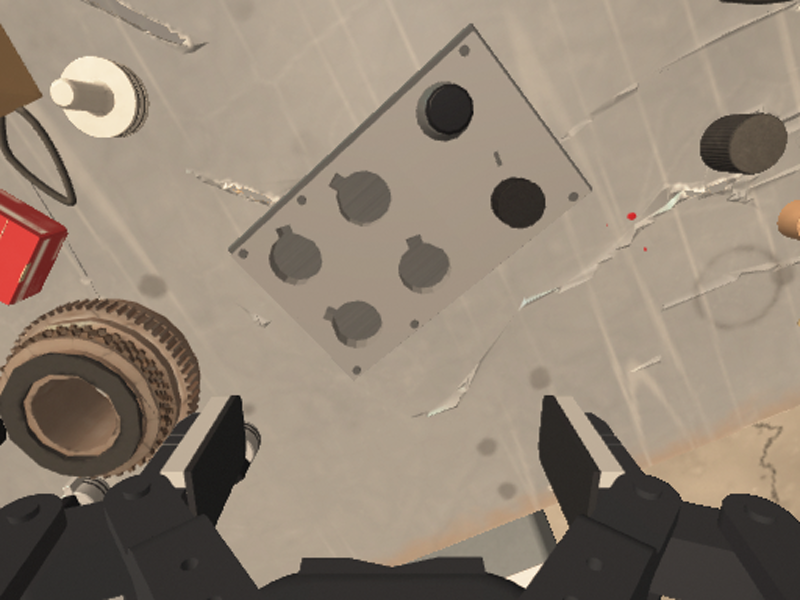

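```bash
python3 -c "
from h import *
montage('w2',[(228,206),(271,169),(189,164),(231,126),(332,129),(285,69)],'w2m')"
```

```text
(no output)
```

View pics/w2m.png

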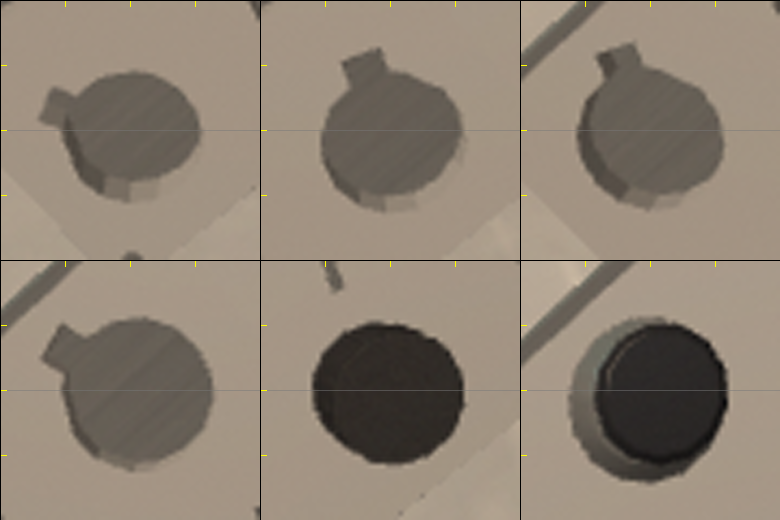

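```bash
python3 - <<'E'
from h import *
s,C=load('w2')
cs=[p2w(C,np.array(p)*.64-.18,.024)[:2] for p in [(355,378),(232,250),(472,26),(592,188)]]
print(np.round(cs,4)); o=np.mean(cs,0)
print([round(np.hypot(*(cs[i]-cs[(i+1)%4])),4) for i in range(4)])
ex=(cs[1]-cs[0]+cs[2]-cs[3]); ey=(cs[0]-cs[3]+cs[1]-cs[2]); 
yaw=[np.arctan2(ex[1],ex[0]),np.arctan2(-ey[0],ey[1])]; print('yaw',yaw); y=(yaw[0]+2*yaw[1])/3
Rz=np.array([[np.cos(y),-np.sin(y)],[np.sin(y),np.cos(y)]])
f=lambda p,c,z:p2w(C,np.array(p)*60/260-30+np.array(c)-.4,z)[:2]
for n,c,p,k in [('NL',(228,206),(132,137),(44,103)),('NR',(271,169),(133,140),(101,57)),('FL',(189,164),(130,138),(96,50)),('FR',(231,126),(138,134),(51,80))]:
    a,b=f(p,c,.024),f(k,c,.024); d=b-a; t=np.arctan2(d[1],d[0]); print(n,a.round(4),'tester',(Rz.T@(a-o)).round(4),'yaw',t.round(3),'rel deg',np.degrees(t-y).round(1),'len',np.hypot(*d).round(4))
a=f((142,132),(285,69),.064); print('plunger',a.round(4),(Rz.T@(a-o)).round(4))
q,i=fit('w2',(332,129),[cyl(.016,.024,.052)],[.515,-.225,0],thr=85); print('cap',q.round(4),i,(Rz.T@(q[:2]-o)).round(4))
print('o',o)
E
```

```text
[[ 0.447  -0.0559]
 [ 0.5792 -0.0238]
 [ 0.6352 -0.2408]
 [ 0.5032 -0.2751]]
[np.float64(0.1361), np.float64(0.2241), np.float64(0.1363), np.float64(0.2263)]
yaw [np.float64(0.24601246329268178), np.float64(0.25170668963497933)]
NL [ 0.487  -0.0784] tester [-0.0351  0.0817] yaw 0.712 rel deg 26.5 len 0.026
NR [ 0.5042 -0.1442] tester [-0.0346  0.0137] yaw -0.09 rel deg -19.4 len 0.0241
FL [ 0.5528 -0.0618] tester [0.0328 0.0815] yaw -0.156 rel deg -23.3 len 0.0247
FR [ 0.5694 -0.1275] tester [0.0327 0.0138] yaw 0.551 rel deg 17.3 len 0.0257
plunger [ 0.5968 -0.2024] [ 0.0407 -0.0656]
cap [ 0.5217 -0.2213  0.092 ] 0.9281508356628799 [-0.0368 -0.0653]
o [ 0.54114962 -0.14889936]
```

```bash
cat >> h.py <<'E'
POCK=[np.vstack([cyl(.0195,.024,.024)]),box(0,.026,.011,.024,.024)]
def fitp(name,uv0,q0,half=30,k=6,thr=128,vmax=.55):
    s,C=load(name); im=cv2.imread(f"pics/{name}_raw.png").max(2); o=np.array(uv0)-half; n=2*half
    c=cv2.resize(im[o[1]:o[1]+n,o[0]:o[0]+n],(n*k,n*k),interpolation=cv2.INTER_CUBIC); m=c<thr
    q0=np.array(q0,float); W=cv2.dilate(render(C,POCK,q0,o,n,k),np.ones((5*k,5*k)))>0; W[int(n*k*vmax):]=0
    f=lambda d:(lambda a:((a^m)&W).sum()/(a&W).sum())(render(C,POCK,q0+d*[.001,.001,.03],o,n,k)>0)
    b=min((minimize(f,[0,0,a],method="Nelder-Mead",options=dict(initial_simplex=np.array([[0,0,a],[2,0,a],[0,2,a],[0,0,a+3]],float),xatol=.02,fatol=1e-4)) for a in(-3,0,3)),key=lambda b:b.fun)
    return q0+b.x*[.001,.001,.03],b.fun
E
python3 - <<'E'
from h import *
for n,c,q in [('NL',(228,206),[.487,-.0784,.712]),('NR',(271,169),[.5042,-.1442,-.09]),('FL',(189,164),[.5528,-.0618,-.156]),('FR',(231,126),[.5694,-.1275,.551])]:
  for t in(115,130): a,f=fitp('w2',c,q,thr=t); print(n,t,a.round(4),round(f,3))
E
```

```text
NL 115 [ 0.4862 -0.078   0.6641] 0.042
NL 130 [ 0.4866 -0.0781  0.6892] 0.022
NR 115 [ 0.5028 -0.1433 -0.1279] 0.045
NR 130 [ 0.5033 -0.1435 -0.1154] 0.029
FL 115 [ 0.5519 -0.061  -0.1699] 0.032
FL 130 [ 0.5522 -0.0613 -0.1588] 0.022
FR 115 [ 0.5686 -0.1268  0.5096] 0.027
FR 130 [ 0.569  -0.127   0.5339] 0.016
```

```bash
cat >> h.py <<'E'
def psi_of(s): x=R.from_rotvec(s["ee_rot"]).as_matrix()[:,0]; return np.arctan2(x[1],x[0])
def plan(x,y,z,psi,s=None):
    s=s or r.observe(); Rt=R.from_rotvec(s["ee_rot"]).as_matrix(); d=Rt.T@(np.array([x,y,z])-s["ee_pos"])/.025
    dp=(psi-psi_of(s)+np.pi)%(2*np.pi)-np.pi
    n=int(np.ceil(abs(d).max()/.97)); n2=int(np.ceil(abs(dp)/.08/.97))
    c,sn=np.cos(dp),np.sin(dp); d2=np.array([c*d[0]+sn*d[1],c*d[1]-sn*d[0],d[2]]); d2[1]=-(-d2[1]) 
    w=np.array([x,y,z])-s["ee_pos"]; dd=np.array([np.cos(psi)*w[0]+np.sin(psi)*w[1],np.sin(psi)*w[0]-np.cos(psi)*w[1],-w[2]])/.025
    print("shift total",d.round(2),"->",n,"rows",(d/max(n,1)).round(3),"| turn z total",round(-dp/.08,2),"->",n2,"rows",round(-dp/.08/max(n2,1),3),"| shift after turn",dd.round(2),(dd/max(np.ceil(abs(dd).max()/.97),1)).round(3))
def tri(obs):
    A=np.zeros((3,3));b=np.zeros(3)
    for n,uv in obs:
        C=load(n)[1]; d=p2w(C,uv,0)-C[2]; d/=np.linalg.norm(d); P=np.eye(3)-np.outer(d,d); A+=P;b+=P@C[2]
    return np.linalg.solve(A,b)
E
python3 -c "
from h import *
print(tri([('w1',(517*.64,195*.64)),('w2',(75*.64,412*.64))]))
plan(.432,.068,.16,.27)"
```

```text
[0.53503515 0.12949933 0.05971358]
shift total [-6.99 -5.33  3.65] -> 8 rows [-0.874 -0.666  0.457] | turn z total -9.17 -> 10 rows -0.917 | shift after turn [-1.63 -8.64  3.65] [-0.181 -0.96   0.406]
```

Call:
carry_out:
  rows:
    - [1,-0.874,-0.666,0.457,0,0,0]
    - [1,-0.874,-0.666,0.457,0,0,0]
    - [1,-0.874,-0.666,0.457,0,0,0]
    - [1,-0.874,-0.666,0.457,0,0,0]
    - [1,-0.874,-0.666,0.457,0,0,0]
    - [1,-0.874,-0.666,0.457,0,0,0]
    - [1,-0.874,-0.666,0.457,0,0,0]
    - [1,-0.874,-0.666,0.457,0,0,0]

```text
t: 3.97
ee_pos: [0.4312, 0.0692, 0.1597]
ee_rot: [-3.057, 0.721, -0.001]
force: [-0.2, 0.8, -1.1]
grip_width: 0.0854
grasp_force: 0.0
```

Call:
carry_out:
  rows:
    - [1,0,0,0,0,0,-0.917]
    - [1,0,0,0,0,0,-0.917]
    - [1,0,0,0,0,0,-0.917]
    - [1,0,0,0,0,0,-0.917]
    - [1,0,0,0,0,0,-0.917]
    - [1,0,0,0,0,0,-0.917]
    - [1,0,0,0,0,0,-0.917]
    - [1,0,0,0,0,0,-0.917]
    - [1,0,0,0,0,0,-0.917]
    - [1,0,0,0,0,0,-0.917]
    - [1,0,0,0,0,0,0]
    - [1,0,0,0,0,0,0]

```text
t: 4.97
ee_pos: [0.432, 0.0679, 0.16]
ee_rot: [-3.113, -0.42, -0.0]
force: [0.1, -0.3, -0.5]
grip_width: 0.0853
grasp_force: 0.0
```

```bash
cat > go.py <<'E'
from h import *
import sys
# usage: go.py name x y yaw ztarget : snap, fit bar, print plan
n=sys.argv[1]; q0=[float(a) for a in sys.argv[2:5]]; z=float(sys.argv[5])
s=snap(n); C=load(n)[1]; uv=np.round(w2p(C,[q0[0],q0[1],.037])).astype(int)
for t in(70,95): q,i=fit(n,uv,BAR,q0,half=45,k=4,thr=t); print(q.round(4),round(i,3),uv)
print(s["ee_pos"].round(4),psi_of(s).round(3),s["t"]); plan(q[0],q[1],z,q[2],s)
E
python3 go.py d1 .432 .068 .27 .029
```

```text
[0.4308 0.0681 0.2081] 0.846 [251 184]
[0.4313 0.0681 0.1993] 0.884 [251 184]
[0.432  0.0679 0.16  ] 0.268 4.9667
shift total [-0.03 -0.01  5.24] -> 6 rows [-0.005 -0.002  0.873] | turn z total 0.86 -> 1 rows 0.86 | shift after turn [-0.03 -0.01  5.24] [-0.004 -0.002  0.873]
```

View pics/d1.png

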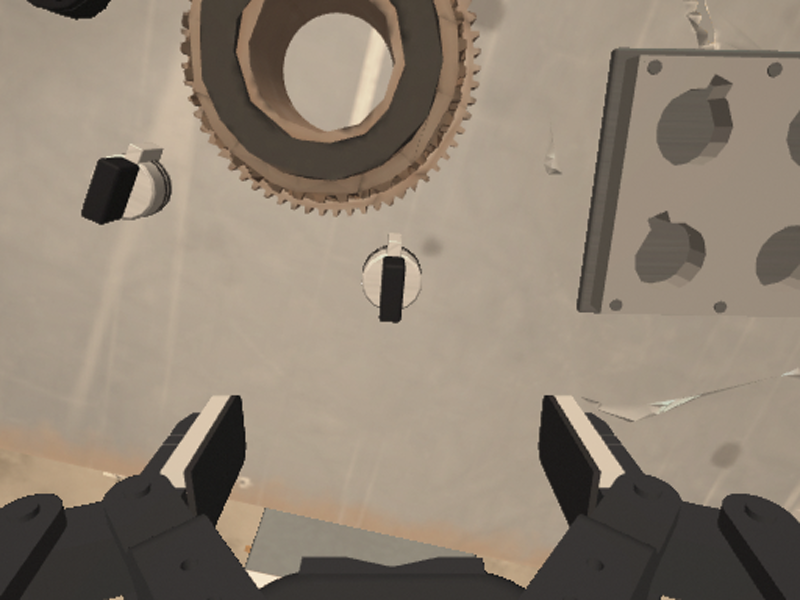

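Call:
carry_out:
  rows:
    - [1,0,0,0.873,0,0,0.86]
    - [1,0,0,0.873,0,0,0]
    - [1,0,0,0.873,0,0,0]
    - [1,0,0,0.873,0,0,0]
    - [1,0,0,0.873,0,0,0]
    - [1,0,0,0.873,0,0,0]
    - [0,0,0,0,0,0,0]
    - [0,0,0,0,0,0,0]
    - [0,0,0,0,0,0,0]
    - [0,0,0,0,0,0,0]
    - [0,0,0,0,0,0,0]
    - [0,0,0,0,0,0,0]
  grip_force: 40

```text
t: 6.02
ee_pos: [0.4327, 0.0675, 0.03]
ee_rot: [-3.125, -0.313, -0.003]
force: [-0.7, 2.1, 0.6]
grip_width: 0.0126
grasp_force: 0.6
```

Call:
carry_out:
  rows:
    - [0,0,0,0,0,0,0]
    - [0,0,0,0,0,0,0]
    - [0,0,0,-0.3,0,0,0]
    - [0,0,0,-0.8,0,0,0]
    - [0,0,0,-0.9,0,0,0]
    - [0,0,0,-0.9,0,0,0]
    - [0,0,0,-0.9,0,0,0]
    - [0,0,0,0,0,0,0]
    - [0,0,0,0,0,0,0]

```text
t: 6.77
ee_pos: [0.4326, 0.0675, 0.1254]
ee_rot: [-3.124, -0.313, -0.005]
force: [-1.0, -0.1, -2.0]
grip_width: 0.0109
grasp_force: 40.6
```

```bash
python3 -c "
from h import *
s=snap('d2');print(s['grip_width'],s['grasp_force'],s['force'],psi_of(s));plan(.5036,-.1437,.10,-.115,s)
C=load('d2')[1]; print(w2p(C,s['ee_pos']+[0,0,0]))"
```

```text
0.010890694114320093 40.56941270828247 [-0.99127014 -0.06093908 -2.01033429] 0.19977624097584384
shift total [1.1  8.84 1.01] -> 10 rows [0.11  0.884 0.101] | turn z total 3.93 -> 5 rows 0.787 | shift after turn [3.79 8.07 1.02] [0.421 0.896 0.113]
[250.87414407 256.98344923]
```

View pics/d2.png

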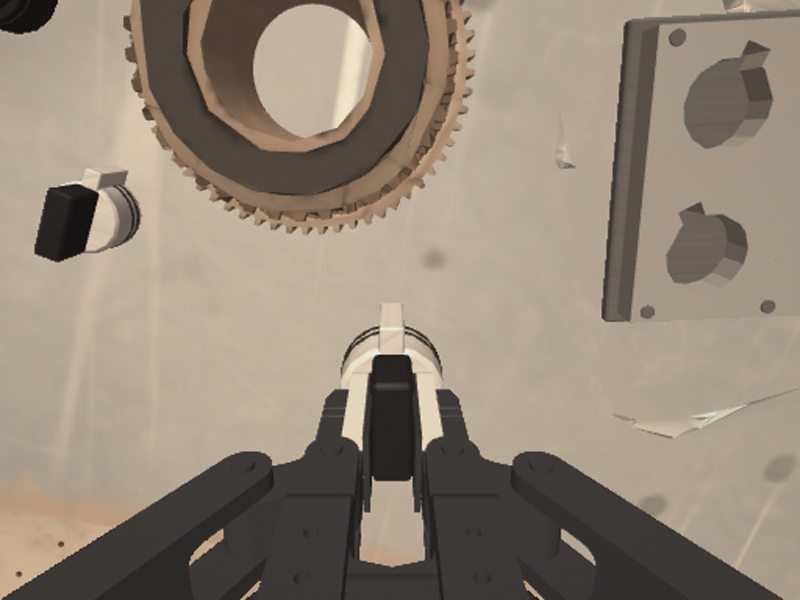

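```bash
cat >> h.py <<'E'
def held(name,uv,dz=-.003,L=.024):
    s,C=load(name); p=p2w(C,np.array(uv)*.64-.18,s["ee_pos"][2]+dz)-s["ee_pos"]; a=psi_of(s)
    return (np.cos(a)*p[0]+np.sin(a)*p[1]-L)*1000,(np.sin(a)*p[0]-np.cos(a)*p[1])*1000
E
python3 -c "
from h import *
print(held('d2',(392.5,303)))
d=-.0013
import math
plan(.5036-d*math.cos(-.115),-.1437-d*math.sin(-.115),.085,-.115)"
```

```text
(np.float64(7.233538786101685), np.float64(0.06877321106520551))
shift total [1.19 8.85 1.57] -> 10 rows [0.119 0.885 0.157] | turn z total 3.93 -> 5 rows 0.786 | shift after turn [3.87 8.05 1.57] [0.43  0.894 0.175]
```

```bash
python3 -c "
from h import *
print(held('d2',(392.5,303),-.004),held('d2',(392,355),.018,.016),held('d2',(392,481),.018,-.016), held('d2',(392,380),.018,.016))
s,C=load('d1')
for uv,z in [((395,234),.026),((392,322),.048),((393,257),.048),((393,262),.048)]:
  p=p2w(C,np.array(uv)*.64-.18,z); print(p, np.hypot(*(p[:2]-[.4313,.0681])))
"
```

```text
(np.float64(6.904504232003631), np.float64(0.06963474327519298)) (np.float64(7.801017266455154), np.float64(-0.07836122827759462)) (np.float64(0.6639590038089292), np.float64(-0.08471697354144656)) (np.float64(0.5545049565566853), np.float64(-0.07953804095430601))
[0.45863346 0.07343939 0.026     ] 0.027850084807536066
[0.41702201 0.0637335  0.048     ] 0.014930750331388833
[0.45099994 0.07253532 0.048     ] 0.020193064282938072
[0.44849373 0.07184575 0.048     ] 0.01759701283620706
```

Call:
carry_out:
  rows:
    - [0,0.118,0.885,0.157,0,0,0]
    - [0,0.118,0.885,0.157,0,0,0]
    - [0,0.118,0.885,0.157,0,0,0]
    - [0,0.118,0.885,0.157,0,0,0]
    - [0,0.118,0.885,0.157,0,0,0]
    - [0,0.118,0.885,0.157,0,0,0]
    - [0,0.118,0.885,0.157,0,0,0]
    - [0,0.118,0.885,0.157,0,0,0]
    - [0,0.118,0.885,0.157,0,0,0]
    - [0,0.118,0.885,0.157,0,0,0]

```text
t: 7.65
ee_pos: [0.5041, -0.145, 0.083]
ee_rot: [-3.126, -0.313, 0.005]
force: [-0.5, 1.3, -1.9]
grip_width: 0.0108
grasp_force: 40.6
```

Call:
carry_out:
  rows:
    - [0,0,0,0,0,0,0.787]
    - [0,0,0,0,0,0,0.787]
    - [0,0,0,0,0,0,0.787]
    - [0,0,0,0,0,0,0.787]
    - [0,0,0,0,0,0,0.787]
    - [0,0,0,0,0,0,0]
    - [0,0,0,0,0,0,0]
    - [0,0,0,0,0,0,0]

```text
t: 8.32
ee_pos: [0.5044, -0.1439, 0.084]
ee_rot: [3.136, -0.177, -0.002]
force: [-0.1, -0.2, -1.9]
grip_width: 0.0112
grasp_force: 40.5
```

```bash
python3 -c "
from h import *
s=r.observe();print(s['ee_pos'],psi_of(s),s['force']);plan(.5043,-.1438,.054,-.115,s)"
```

```text
[ 0.50444656 -0.14387722  0.08397891] -0.11286815773392546 [-0.06149853 -0.16925638 -1.94774696]
shift total [-0.  -0.   1.2] -> 2 rows [-0.002 -0.001  0.6  ] | turn z total 0.03 -> 1 rows 0.027 | shift after turn [-0.01 -0.    1.2 ] [-0.003 -0.001  0.6  ]
```

Call:
carry_out:
  rows:
    - [0,0,0,0.6,0,0,0]
    - [0,0,0,0.5,0,0,0]
    - [0,0,0,0.1,0,0,0]
    - [0,0,0,0.1,0,0,0]
    - [0,0,0,0.1,0,0,0]
    - [0,0,0,0.1,0,0,0]
    - [0,0,0,0,0,0,0]

```text
t: 8.9
ee_pos: [0.5051, -0.1439, 0.0472]
ee_rot: [-3.136, 0.18, -0.0]
force: [-0.9, 0.5, -1.9]
grip_width: 0.0109
grasp_force: 40.5
```

Call:
carry_out:
  rows:
    - [0,0,0,0.1,0,0,0]
    - [0,0,0,0.1,0,0,0]
    - [0,0,0,0.1,0,0,0]
    - [0,0,0,0,0,0,0]
    - [0,0,0,0,0,0,0]

```text
t: 9.32
ee_pos: [0.5049, -0.1439, 0.0396]
ee_rot: [3.136, -0.18, -0.001]
force: [-0.1, -0.3, -2.3]
grip_width: 0.0113
grasp_force: 40.5
```

Call:
carry_out:
  rows:
    - [0.4,0,0,0,0,0,0]
    - [0.4,0,0,0,0,0,0]
    - [0.4,0,0,0,0,0,0]
    - [0.4,0,0,0,0,0,0]
    - [0.4,0,0,-0.3,0,0,0]
    - [0.4,0,0,-0.9,0,0,0]
    - [0.4,0,0,-0.9,0,0,0]
    - [0.4,0,0,-0.9,0,0,0]
    - [0.4,0,0,-0.9,0,0,0]
    - [1,0,0,-0.9,0,0,0]

```text
t: 10.15
ee_pos: [0.5049, -0.1439, 0.1616]
ee_rot: [-3.136, 0.18, -0.001]
force: [-0.3, 0.5, -0.1]
grip_width: 0.0452
grasp_force: 0.0
```

Call:
carry_out:
  rows:
    - [1,-0.273,-0.945,0,0,0,0]
    - [1,-0.273,-0.945,0,0,0,0]
    - [1,-0.273,-0.945,0,0,0,0]
    - [1,-0.273,-0.945,0,0,0,0]
    - [1,-0.273,-0.945,0,0,0,0]
    - [1,-0.273,-0.945,0,0,0,0]
    - [1,-0.273,-0.945,0,0,0,0]
    - [1,-0.273,-0.945,0,0,0,0]
    - [1,-0.273,-0.945,0,0,0,0]
    - [1,-0.273,-0.945,0,0,0,0]
    - [1,-0.273,-0.945,0,0,0,0]
    - [1,-0.273,-0.945,0,0,0,0]

```text
t: 11.15
ee_pos: [0.4558, 0.1483, 0.1605]
ee_rot: [-3.136, 0.18, -0.001]
force: [0.2, -0.7, 0.5]
grip_width: 0.0856
grasp_force: 0.0
```

Call:
carry_out:
  rows:
    - [1,-0.273,-0.945,0,0,0,0]
    - [1,-0.273,-0.945,0,0,0,0]
    - [1,-0.273,-0.945,0,0,0,0]
    - [1,0,0,0,0,0,0.53]
    - [1,0,0,0,0,0,0.53]
    - [1,0,0,0,0,0,0]
    - [1,0,0,0,0,0,0]
    - [1,0,0,0,0,0,0]

```text
t: 11.82
ee_pos: [0.4439, 0.2197, 0.16]
ee_rot: [-3.126, 0.311, -0.0]
force: [-0.3, -0.2, -0.0]
grip_width: 0.0854
grasp_force: 0.0
```

```bash
python3 go.py c1 .444 .220 -.2 .030
```

```text
[ 0.4437  0.2202 -0.2046] 0.857 [250 184]
[ 0.4443  0.22   -0.2036] 0.894 [250 184]
[0.4439 0.2197 0.16  ] -0.198 11.8167
shift total [ 0.01 -0.02  5.2 ] -> 6 rows [ 0.002 -0.003  0.867] | turn z total 0.06 -> 1 rows 0.064 | shift after turn [ 0.01 -0.02  5.2 ] [ 0.002 -0.003  0.867]
```

Call:
carry_out:
  rows:
    - [1,0,0,0.867,0,0,0]
    - [1,0,0,0.867,0,0,0]
    - [1,0,0,0.867,0,0,0]
    - [1,0,0,0.867,0,0,0]
    - [1,0,0,0.867,0,0,0]
    - [1,0,0,0.867,0,0,0]
    - [0,0,0,0,0,0,0]
    - [0,0,0,0,0,0,0]
    - [0,0,0,0,0,0,0]
    - [0,0,0,0,0,0,0]
    - [0,0,0,0,0,0,0]
    - [0,0,0,0,0,0,0]

```text
t: 12.87
ee_pos: [0.4443, 0.2204, 0.0307]
ee_rot: [-3.124, 0.313, -0.002]
force: [0.1, -0.4, 1.2]
grip_width: 0.0121
grasp_force: 1.1
```

Call:
carry_out:
  rows:
    - [0,0,0,0,0,0,0]
    - [0,0,0,0,0,0,0]
    - [0,0,0,-0.3,0,0,0]
    - [0,0,0,-0.8,0,0,0]
    - [0,0,0,-0.9,0,0,0]
    - [0,0,0,-0.9,0,0,0]
    - [0,0,0,-0.9,0,0,0]
    - [0,0,0,-0.6,0,0,0]
    - [0,0,0,0,0,0,0]

```text
t: 13.62
ee_pos: [0.4453, 0.2212, 0.1437]
ee_rot: [-3.121, 0.312, -0.006]
force: [0.7, 0.9, -1.1]
grip_width: 0.0109
grasp_force: 39.3
```

Call:
carry_out:
  rows:
    - [0,0.59,0.924,0,0,0,0]
    - [0,0.59,0.924,0,0,0,0]
    - [0,0.59,0.924,0,0,0,0]
    - [0,0.59,0.924,0,0,0,0]
    - [0,0.59,0.924,0,0,0,0]
    - [0,0.59,0.924,0,0,0,0]
    - [0,0.59,0.924,0,0,0,0]
    - [0,0.59,0.924,0,0,0,0]
    - [0,0.59,0.924,0,0,0,0]
    - [0,0.59,0.924,0,0,0,0]
    - [0,0.59,0.924,0,0,0,-0.5]
    - [0,0,0,0,0,0,0]

```text
t: 14.62
ee_pos: [0.553, -0.0647, 0.1388]
ee_rot: [3.131, -0.251, -0.002]
force: [0.4, 1.4, -1.2]
grip_width: 0.0115
grasp_force: 39.5
```

Call:
carry_out:
  rows:
    - [0,0,0,0.9,0,0,0]
    - [0,0,0,0.9,0,0,0]
    - [0,0,0,0.4,0,0,0]
    - [0,0,0,0,0,0,0]
    - [0,0,0,0,0,0,0]
    - [0,0,0,0,0,0,0]

```text
t: 15.12
ee_pos: [0.5532, -0.0611, 0.0856]
ee_rot: [-3.132, 0.249, -0.002]
force: [-0.1, 0.2, -1.1]
grip_width: 0.0116
grasp_force: 39.4
```

```bash
python3 -c "
from h import *
s=snap('c2');print(s['ee_pos'],psi_of(s),s['force'],s['grip_width']);plan(.5524,-.0615,.054,-.157,s)
montage('c2',[(270,210),],'c2m',half=60,cell=480,cols=1)"
```

```text
[ 0.55322115 -0.06106705  0.0856141 ] -0.15894538662826083 [-0.06972791  0.16691217 -1.07737846] 0.011578138952690716
shift total [-0.03  0.02  1.26] -> 2 rows [-0.016  0.011  0.632] | turn z total -0.02 -> 1 rows -0.024 | shift after turn [-0.03  0.02  1.26] [-0.015  0.011  0.632]
```

Call:
carry_out:
  rows:
    - [0,-0.03,0.02,0.6,0,0,0]
    - [0,0,0,0.5,0,0,0]
    - [0,0,0,0.1,0,0,0]
    - [0,0,0,0.1,0,0,0]
    - [0,0,0,0.1,0,0,0]
    - [0,0,0,0.1,0,0,0]
    - [0,0,0,0,0,0,0]

```text
t: 15.75
ee_pos: [0.5519, -0.0616, 0.0473]
ee_rot: [-3.131, 0.25, -0.001]
force: [0.1, -0.5, -2.3]
grip_width: 0.0112
grasp_force: 39.5
```

Call:
carry_out:
  rows:
    - [0,0,0,0.1,0,0,0]
    - [0,0,0,0.1,0,0,0]
    - [0,0,0,0.1,0,0,0]
    - [0,0,0,0,0,0,0]
    - [0,0,0,0,0,0,0]

```text
t: 16.17
ee_pos: [0.5516, -0.0618, 0.0394]
ee_rot: [3.131, -0.251, -0.001]
force: [-0.3, -0.3, -2.4]
grip_width: 0.0109
grasp_force: 39.5
```

Call:
carry_out:
  rows:
    - [0.4,0,0,0,0,0,0]
    - [0.4,0,0,0,0,0,0]
    - [0.4,0,0,0,0,0,0]
    - [0.4,0,0,0,0,0,0]
    - [0.4,0,0,-0.3,0,0,0]
    - [0.4,0,0,-0.9,0,0,0]
    - [0.4,0,0,-0.9,0,0,0]
    - [0.4,0,0,-0.9,0,0,0]
    - [0.4,0,0,-0.9,0,0,0]
    - [1,0,0,-0.9,0,0,0]

```text
t: 17.0
ee_pos: [0.5516, -0.0618, 0.1616]
ee_rot: [-3.131, 0.25, -0.001]
force: [0.9, 0.2, 0.5]
grip_width: 0.0451
grasp_force: 0.0
```

```bash
python3 -c "
from h import *
C=load('w1')[1]; print(p2w(C,np.array((130,27))*.64,0),p2w(C,np.array((50,0))*.64,0),p2w(C,np.array((190,0))*.64,0))
C=cam('top')
for p in [(243,287),(236,247),(353,277)]:
  for z in (0,.1): print(p,z,p2w(C,np.array(p)*.64,z).round(3))
C=cam('side')
for p in [(321,204),(318,158),(281,180),(282,150)]:
  for z in (0,.1): print(p,z,p2w(C,p,z).round(3))
"
```

```text
[0.75318211 0.31388002 0.        ] [0.79097585 0.35257961 0.        ] [0.74842645 0.26792487 0.        ]
(243, 287) 0 [0.767 0.317 0.   ]
(243, 287) 0.1 [0.703 0.307 0.1  ]
(236, 247) 0 [0.887 0.32  0.   ]
(236, 247) 0.1 [0.816 0.31  0.1  ]
(353, 277) 0 [0.735 0.051 0.   ]
(353, 277) 0.1 [0.674 0.058 0.1  ]
(321, 204) 0 [0.783 0.055 0.   ]
(321, 204) 0.1 [ 0.678 -0.121  0.1  ]
(318, 158) 0 [0.981 0.447 0.   ]
(318, 158) 0.1 [0.835 0.19  0.1  ]
(281, 180) 0 [0.738 0.27  0.   ]
(281, 180) 0.1 [0.642 0.049 0.1  ]
(282, 150) 0 [0.877 0.593 0.   ]
(282, 150) 0.1 [0.752 0.305 0.1  ]
```

Call:
carry_out:
  rows:
    - [1,0.109,-0.918,0,0,0,0]
    - [1,0.109,-0.918,0,0,0,0]
    - [1,0.109,-0.918,0,0,0,0]
    - [1,0.109,-0.918,0,0,0,0]
    - [1,0.109,-0.918,0,0,0,0]
    - [1,0.109,-0.918,0,0,0,0]
    - [1,0.109,-0.918,0,0,0,0]
    - [1,0.109,-0.918,0,0,0,0]
    - [1,0.109,-0.918,0,0,0,0]
    - [1,0.109,-0.918,0,0,0,0]
    - [1,0.109,-0.918,0,0,0,0]
    - [1,0.109,-0.918,0,0,0,0]

```text
t: 18.0
ee_pos: [0.6279, 0.2061, 0.1604]
ee_rot: [-3.131, 0.25, -0.001]
force: [0.5, -0.2, -0.2]
grip_width: 0.0855
grasp_force: 0.0
```

Call:
carry_out:
  rows:
    - [1,0.109,-0.918,0,0,0,0]
    - [1,0.109,-0.918,0,0,0,0]
    - [1,0.109,-0.918,0,0,0,0]
    - [1,0.109,-0.918,0,0,0,0]
    - [1,0,0,0,0,0,0.965]
    - [1,0,0,0,0,0,0.965]
    - [1,0,0,0,0,0,0.965]
    - [1,0,0,0,0,0,0.965]
    - [1,0,0,0,0,0,0.965]
    - [1,0,0,0,0,0,0.965]
    - [1,0,0,0,0,0,0.965]
    - [1,0,0,0,0,0,0.965]

```text
t: 19.0
ee_pos: [0.6531, 0.2938, 0.1603]
ee_rot: [-2.905, 1.196, -0.0]
force: [0.2, 0.3, 0.1]
grip_width: 0.0856
grasp_force: 0.0
```

Call:
carry_out:
  rows:
    - [1,0,0,0,0,0,0.965]
    - [1,0,0,0,0,0,0.965]
    - [1,0,0,0,0,0,0.965]
    - [1,0,0,0,0,0,0.965]
    - [1,0,0,0,0,0,0.965]
    - [1,0,0,0,0,0,0.965]
    - [1,0,0,0,0,0,0.965]
    - [1,0,0,0,0,0,0.965]
    - [1,0,0,0,0,0,0.965]
    - [1,0,0,0,0,0,0.965]
    - [1,0,0,0,0,0,0.965]
    - [1,0,0,0,0,0,0.965]

```text
t: 20.0
ee_pos: [0.6531, 0.2938, 0.1604]
ee_rot: [-2.064, 2.368, -0.0]
force: [-0.6, 0.1, -0.1]
grip_width: 0.0854
grasp_force: 0.0
```

Call:
carry_out:
  rows:
    - [1,0,0,0,0,0,0.965]
    - [1,0,0,0,0,0,0.965]
    - [1,0,0,0,0,0,0.965]
    - [1,0,0,0,0,0,0.965]
    - [1,0,0,0,0,0,0.965]
    - [1,0,0,0,0,0,0.965]
    - [1,0,0,0,0,0,0.965]
    - [1,0,0,0,0,0,0.965]
    - [1,0,0,0,0,0,0.965]
    - [1,0,0,0,0,0,0.965]
    - [1,0,0,0,0,0,0.965]
    - [1,0,0,0,0,0,0]

```text
t: 21.0
ee_pos: [0.6531, 0.2938, 0.1603]
ee_rot: [-0.906, 3.008, 0.0]
force: [0.0, -0.1, -0.4]
grip_width: 0.0855
grasp_force: 0.0
```

Call:
carry_out:
  rows:
    - [1,0,0,0,0,0,0]
    - [1,0,0,0,0,0,0]

```text
t: 21.17
ee_pos: [0.6531, 0.2939, 0.16]
ee_rot: [-0.915, 3.005, 0.0]
force: [-0.3, -0.1, -0.3]
grip_width: 0.0855
grasp_force: 0.0
```

```bash
python3 go.py a1 .652 .294 .59 .030; python3 -c "
from h import *
s=load('a1')[0];print(s['joint_pos'])"
```

```text
[0.6523 0.2947 0.5397] 0.842 [251 183]
[0.652  0.2944 0.5287] 0.883 [251 183]
[0.6531 0.2939 0.16  ] -2.55 21.1667
shift total [0.03 0.04 5.2 ] -> 6 rows [0.004 0.007 0.867] | turn z total -38.49 -> 40 rows -0.962 | shift after turn [-0.03 -0.04  5.2 ] [-0.005 -0.007  0.867]
[ 6.93945547e-01  4.70235486e-01  1.98430509e-02  6.07104076e-05
 -1.12020498e+00 -1.67343179e+00]
```

Call:
carry_out:
  rows:
    - [1,0.03,0.04,0.867,0,0,0.8]
    - [1,0,0,0.867,0,0,0]
    - [1,0,0,0.867,0,0,0]
    - [1,0,0,0.867,0,0,0]
    - [1,0,0,0.867,0,0,0]
    - [1,0,0,0.867,0,0,0]
    - [0,0,0,0,0,0,0]
    - [0,0,0,0,0,0,0]
    - [0,0,0,0,0,0,0]
    - [0,0,0,0,0,0,0]
    - [0,0,0,0,0,0,0]
    - [0,0,0,0,0,0,0]

```text
t: 22.22
ee_pos: [0.6525, 0.2947, 0.0311]
ee_rot: [-0.815, 3.032, 0.001]
force: [-1.1, 0.3, 0.4]
grip_width: 0.0123
grasp_force: 0.2
```

Call:
carry_out:
  rows:
    - [0,0,0,0,0,0,0]
    - [0,0,0,0,0,0,0]
    - [0,0,0,-0.3,0,0,0]
    - [0,0,0,-0.8,0,0,0]
    - [0,0,0,-0.9,0,0,0]
    - [0,0,0,-0.9,0,0,0]
    - [0,0,0,-0.9,0,0,0]
    - [0,0,0,-0.6,0,0,0]
    - [0,0,0,0,0,0,0]

```text
t: 22.97
ee_pos: [0.6535, 0.2952, 0.1442]
ee_rot: [-0.814, 3.028, 0.003]
force: [-0.3, 0.6, -0.8]
grip_width: 0.011
grasp_force: 39.2
```

Call:
carry_out:
  rows:
    - [0,0.811,-0.92,0,0,0,0]
    - [0,0.811,-0.92,0,0,0,0]
    - [0,0.811,-0.92,0,0,0,0]
    - [0,0.811,-0.92,0,0,0,0]
    - [0,0.811,-0.92,0,0,0,0]
    - [0,0.811,-0.92,0,0,0,0]
    - [0,0.811,-0.92,0,0,0,0]
    - [0,0.811,-0.92,0,0,0,0]
    - [0,0.811,-0.92,0,0,0,0]
    - [0,0.811,-0.92,0,0,0,0]
    - [0,0.811,-0.92,0,0,0,0]
    - [0,0.811,-0.92,0,0,0,0]

```text
t: 23.97
ee_pos: [0.5784, -0.0678, 0.139]
ee_rot: [0.814, -3.033, -0.001]
force: [-0.4, 0.2, -1.1]
grip_width: 0.011
grasp_force: 39.2
```

Call:
carry_out:
  rows:
    - [0,0.811,-0.92,0,0,0,0]
    - [0,0.811,-0.92,0,0,0,0]
    - [0,0,0,0.9,0,0,0]
    - [0,0,0,0.9,0,0,0]
    - [0,0,0,0.4,0,0,0]
    - [0,0,0,0,0,0,0]
    - [0,0,0,0,0,0,0]
    - [0,0,0,0,0,0,0]

```text
t: 24.63
ee_pos: [0.5684, -0.1262, 0.0855]
ee_rot: [-0.816, 3.033, -0.001]
force: [-0.2, -0.7, -1.0]
grip_width: 0.011
grasp_force: 39.3
```

```bash
python3 -c "
from h import *
s=snap('a2');print(s['ee_pos'],psi_of(s),s['force'],s['grip_width']);plan(.5692,-.1272,.054,.537-np.pi,s)"
```

```text
[ 0.56842342 -0.12623654  0.08547655] -2.615762217072744 [-0.20633212 -0.71311062 -0.986007  ] 0.010956078425824998
shift total [-0.01 -0.05  1.26] -> 2 rows [-0.003 -0.024  0.63 ] | turn z total -0.14 -> 1 rows -0.14 | shift after turn [-0.01 -0.05  1.26] [-0.003 -0.025  0.63 ]
```

Call:
carry_out:
  rows:
    - [0,-0.01,-0.05,0.6,0,0,-0.14]
    - [0,0,0,0.5,0,0,0]
    - [0,0,0,0.1,0,0,0]
    - [0,0,0,0.1,0,0,0]
    - [0,0,0,0.1,0,0,0]
    - [0,0,0,0.1,0,0,0]
    - [0,0,0,0,0,0,0]

```text
t: 25.27
ee_pos: [0.5686, -0.1274, 0.0473]
ee_rot: [-0.832, 3.029, -0.0]
force: [-0.3, -0.6, -1.9]
grip_width: 0.0109
grasp_force: 39.3
```

Call:
carry_out:
  rows:
    - [0,0,0,0.1,0,0,0]
    - [0,0,0,0.1,0,0,0]
    - [0,0,0,0.1,0,0,0]
    - [0,0,0,0,0,0,0]
    - [0,0,0,0,0,0,0]

```text
t: 25.68
ee_pos: [0.5684, -0.1276, 0.0395]
ee_rot: [0.832, -3.029, -0.0]
force: [0.1, 0.2, -1.1]
grip_width: 0.0112
grasp_force: 39.4
```

Call:
carry_out:
  rows:
    - [0.4,0,0,0,0,0,0]
    - [0.4,0,0,0,0,0,0]
    - [0.4,0,0,0,0,0,0]
    - [0.4,0,0,0,0,0,0]
    - [0.4,0,0,-0.3,0,0,0]
    - [0.4,0,0,-0.9,0,0,0]
    - [0.4,0,0,-0.9,0,0,0]
    - [0.4,0,0,-0.9,0,0,0]
    - [0.4,0,0,-0.9,0,0,0]
    - [0.6,0,0,-0.9,0,0,0]

```text
t: 26.52
ee_pos: [0.5684, -0.1276, 0.1615]
ee_rot: [-0.832, 3.029, -0.0]
force: [1.3, -0.0, -0.3]
grip_width: 0.0449
grasp_force: 0.0
```

Call:
carry_out:
  rows:
    - [0.6,-0.471,0.952,0,0,0,0]
    - [0.6,-0.471,0.952,0,0,0,0]
    - [0.6,-0.471,0.952,0,0,0,0]
    - [0.6,-0.471,0.952,0,0,0,0]
    - [0.6,-0.471,0.952,0,0,0,0]
    - [0.6,-0.471,0.952,0,0,0,0]
    - [0.6,-0.471,0.952,0,0,0,0]
    - [0.6,-0.471,0.952,0,0,0,0]
    - [0.6,-0.471,0.952,0,0,0,0]
    - [0.6,-0.471,0.952,0,0,0,0]
    - [0.6,-0.471,0.952,0,0,0,0]
    - [0.6,-0.471,0.952,0,0,0,0]

```text
t: 27.52
ee_pos: [0.5438, 0.1915, 0.1604]
ee_rot: [-0.832, 3.029, 0.0]
force: [-0.3, 0.3, 0.0]
grip_width: 0.0516
grasp_force: 0.0
```

Call:
carry_out:
  rows:
    - [0.6,-0.471,0.952,0,0,0,0]
    - [0.6,-0.471,0.952,0,0,0,0]
    - [0.6,-0.471,0.952,0,0,0,0]
    - [0.6,-0.471,0.952,0,0,0,0]
    - [0.6,-0.471,0.952,0,0,0,0]
    - [0.6,-0.471,0.952,0,0,0,0]
    - [0.6,0,0,0,0,0,0.94]
    - [0.6,0,0,0,0,0,0]
    - [0.6,0,0,0,0,0,0]
    - [0.6,0,0,0,0,0,0]

```text
t: 28.35
ee_pos: [0.5319, 0.3484, 0.1599]
ee_rot: [0.72, -3.058, -0.0]
force: [-0.3, -0.6, -0.4]
grip_width: 0.0513
grasp_force: 0.0
```

```bash
python3 go.py b1 .5315 .349 .46 .030
```

```text
[0.531  0.3505 0.5045] 0.842 [251 184]
[0.5307 0.3504 0.5077] 0.886 [251 184]
[0.5319 0.3484 0.1599] -2.679 28.35
shift total [0.01 0.1  5.2 ] -> 6 rows [0.001 0.016 0.866] | turn z total 38.7 -> 40 rows 0.968 | shift after turn [-0.  -0.1  5.2] [-0.    -0.016  0.866]
```

Call:
carry_out:
  rows:
    - [0.6,0,0.1,0.867,0,0,-0.55]
    - [0.6,0,0,0.867,0,0,0]
    - [0.6,0,0,0.867,0,0,0]
    - [0.6,0,0,0.867,0,0,0]
    - [0.6,0,0,0.867,0,0,0]
    - [0.6,0,0,0.867,0,0,0]
    - [0,0,0,0,0,0,0]
    - [0,0,0,0,0,0,0]
    - [0,0,0,0,0,0,0]
    - [0,0,0,0,0,0,0]
    - [0,0,0,0,0,0,0]
    - [0,0,0,0,0,0,0]

```text
t: 29.4
ee_pos: [0.5315, 0.3518, 0.0311]
ee_rot: [-0.785, 3.04, 0.002]
force: [-1.2, -0.5, 4.2]
grip_width: 0.011
grasp_force: 43.9
```

Call:
carry_out:
  rows:
    - [0,0,0,0,0,0,0]
    - [0,0,0,0,0,0,0]
    - [0,0,0,-0.3,0,0,0]
    - [0,0,0,-0.8,0,0,0]
    - [0,0,0,-0.9,0,0,0]
    - [0,0,0,-0.9,0,0,0]
    - [0,0,0,-0.9,0,0,0]
    - [0,0,0,-0.6,0,0,0]
    - [0,0,0,0,0,0,0]

```text
t: 30.15
ee_pos: [0.5322, 0.3527, 0.144]
ee_rot: [-0.784, 3.037, 0.005]
force: [0.1, 0.1, -1.0]
grip_width: 0.0107
grasp_force: 43.1
```

Call:
carry_out:
  rows:
    - [0,0.657,-0.943,0,0,0,0]
    - [0,0.657,-0.943,0,0,0,0]
    - [0,0.657,-0.943,0,0,0,0]
    - [0,0.657,-0.943,0,0,0,0]
    - [0,0.657,-0.943,0,0,0,0]
    - [0,0.657,-0.943,0,0,0,0]
    - [0,0.657,-0.943,0,0,0,0]
    - [0,0.657,-0.943,0,0,0,0]
    - [0,0.657,-0.943,0,0,0,0]
    - [0,0.657,-0.943,0,0,0,0]
    - [0,0.657,-0.943,0,0,0,0]
    - [0,0.657,-0.943,0,0,0,0]

```text
t: 31.15
ee_pos: [0.4942, 0.007, 0.1392]
ee_rot: [0.784, -3.041, -0.0]
force: [0.4, -0.5, -0.5]
grip_width: 0.0107
grasp_force: 43.1
```

Call:
carry_out:
  rows:
    - [0,0.657,-0.943,0,0,0,0]
    - [0,0.657,-0.943,0,0,0,0]
    - [0,0.657,-0.943,0,0,0,0]
    - [0,0,0,0.4,0,0,-0.763]
    - [0,0,0,0.9,0,0,-0.763]
    - [0,0,0,0.9,0,0,-0.763]
    - [0,0,0,0,0,0,0]
    - [0,0,0,0,0,0,0]
    - [0,0,0,0,0,0,0]

```text
t: 31.9
ee_pos: [0.4866, -0.0773, 0.0853]
ee_rot: [-1.057, 2.958, -0.001]
force: [-0.0, 0.4, -1.2]
grip_width: 0.0109
grasp_force: 43.0
```

```bash
python3 -c "
from h import *
s=snap('b2');print(s['ee_pos'],psi_of(s),s['force'],s['grip_width']);plan(.4868,-.0781,.054,.69-np.pi,s)"
```

```text
[ 0.48662811 -0.07728941  0.08529424] -2.455030888038123 [-0.03344977  0.40381204 -1.15504969] 0.010859847758157381
shift total [ 0.02 -0.03  1.25] -> 2 rows [ 0.008 -0.014  0.626] | turn z total -0.04 -> 1 rows -0.043 | shift after turn [ 0.02 -0.03  1.25] [ 0.008 -0.015  0.626]
```

Call:
carry_out:
  rows:
    - [0,-0.02,-0.03,0.6,0,0,0]
    - [0,0,0,0.5,0,0,0]
    - [0,0,0,0.1,0,0,0]
    - [0,0,0,0.1,0,0,0]
    - [0,0,0,0.1,0,0,0]
    - [0,0,0,0.1,0,0,0]
    - [0,0,0,0,0,0,0]

```text
t: 32.53
ee_pos: [0.4872, -0.0776, 0.0472]
ee_rot: [-1.059, 2.957, -0.0]
force: [0.0, -0.5, -1.2]
grip_width: 0.0108
grasp_force: 43.1
```

Call:
carry_out:
  rows:
    - [0,0,0,0.1,0,0,0]
    - [0,0,0,0.1,0,0,0]
    - [0,0,0,0.1,0,0,0]
    - [0,0,0,0,0,0,0]
    - [0,0,0,0,0,0,0]

```text
t: 32.95
ee_pos: [0.487, -0.0777, 0.0394]
ee_rot: [1.059, -2.957, -0.0]
force: [-0.5, 0.2, -1.1]
grip_width: 0.0108
grasp_force: 43.1
```

Call:
carry_out:
  rows:
    - [0.4,0,0,0,0,0,0]
    - [0.4,0,0,0,0,0,0]
    - [0.4,0,0,0,0,0,0]
    - [0.4,0,0,0,0,0,0]
    - [0.4,0,0,-0.3,0,0,0]
    - [0.4,0,0,-0.9,0,0,0]
    - [0.4,0,0,-0.9,0,0,0]
    - [0.4,0,0,-0.9,0,0,0]
    - [0.4,0,0,-0.9,0,0,0]
    - [0.6,0,0,-0.9,0,0,0]

```text
t: 33.78
ee_pos: [0.4869, -0.0777, 0.1614]
ee_rot: [-1.059, 2.957, -0.0]
force: [-0.6, 0.2, -0.5]
grip_width: 0.0449
grasp_force: 0.0
```

Call:
carry_out:
  rows:
    - [0.6,0.434,-0.884,-0.27,0,0,0]
    - [0.6,0.434,-0.884,-0.27,0,0,0]
    - [0.6,0.434,-0.884,-0.27,0,0,0]
    - [0.6,0.434,-0.884,-0.27,0,0,0]
    - [0.6,0.434,-0.884,-0.27,0,0,0]
    - [0.6,0.434,-0.884,-0.27,0,0,0]
    - [0.6,0,0,0,0,0,0]
    - [0.6,0,0,0,0,0,0]
    - [0.6,0,0,0,0,0,0]

```text
t: 34.53
ee_pos: [0.5205, -0.2213, 0.2001]
ee_rot: [1.058, -2.958, -0.001]
force: [-0.1, 0.3, -0.8]
grip_width: 0.0511
grasp_force: 0.0
```

```bash
python3 -c "
from h import *
s=snap('v1');print(s['ee_pos'],psi_of(s))
uv=np.round(w2p(load('v1')[1],[.5213,-.2214,.038])).astype(int)
for t in (70,90):
  q,i=fit('v1',uv,[cyl(.016,.024,.052)],[.5213,-.2214,0],half=45,k=4,thr=t); print(q,i)
plan(q[0],q[1],.032,psi_of(s),s)
for n,p in dict(NL=(.4868,-.0781,.69),NR=(.5036,-.1437,-.115),FL=(.5524,-.0615,-.157),FR=(.5692,-.1272,.537)).items():
  P=[box(-.016,.016,.012,.034,.056)]; u=np.round(w2p(load('v1')[1],[p[0],p[1],.045])).astype(int); print(n,u,end=' ')
  try: print(*fit('v1',u,P,p,half=40,k=4,thr=90))
  except Exception as e: print(e)
"
```

```text
[ 0.52047036 -0.22134701  0.20008924] -2.4544885347326346
[ 0.51971698 -0.2227551   0.29543524] 0.9024444568183083
[ 0.52004562 -0.22241758  0.27161422] 0.9262249443207127
shift total [ 0.04 -0.03  6.72] -> 7 rows [ 0.006 -0.004  0.961] | turn z total -0.0 -> 0 rows -0.0 | shift after turn [ 0.04 -0.02  6.72] [ 0.006 -0.003  0.961]
NL [383 237] [ 0.48615355 -0.07994164  0.80266158] 0.8554864728617039
NR [324 210] [ 0.5026952  -0.14456205 -0.15450905] 0.8593897722389342
FL [349 290] [ 0.55746662 -0.05812405 -0.13119482] 0.20006254526301925
FR [291 266] [ 0.56802511 -0.12848433  0.60585041] 0.8587711680416847
```

View pics/v1.png

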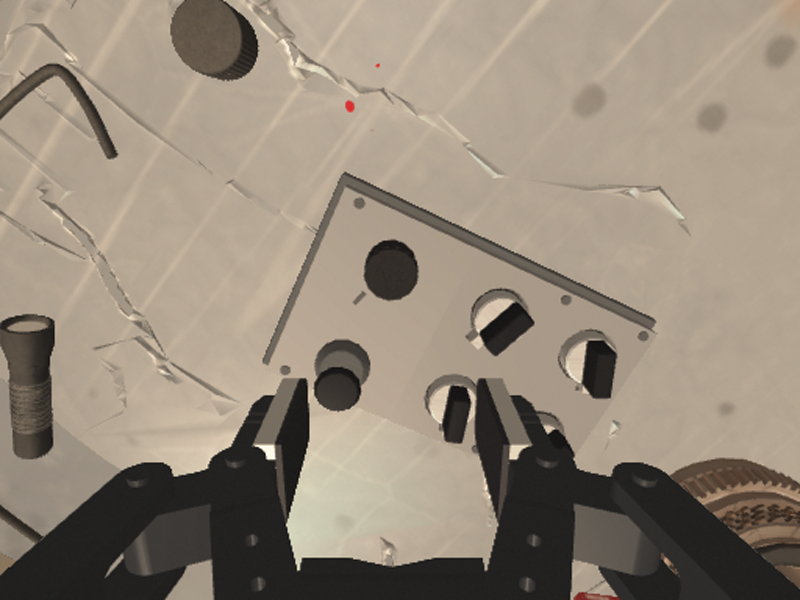

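Call:
carry_out:
  rows:
    - [0.6,0.02,-0.02,0.949,0,0,0]
    - [0.6,0,0,0.949,0,0,0]
    - [0.6,0,0,0.949,0,0,0]
    - [0.6,0,0,0.949,0,0,0]
    - [0.6,0,0,0.949,0,0,0]
    - [0.6,0,0,0.949,0,0,0]
    - [0.6,0,0,0.949,0,0,0]
    - [0,0,0,0,0,0,0]
    - [0,0,0,0,0,0,0]
    - [0,0,0,0,0,0,0]
    - [0,0,0,0,0,0,0]
    - [0,0,0,0,0,0,0]
  grip_force: 30

```text
t: 35.58
ee_pos: [0.5219, -0.2221, 0.0356]
ee_rot: [-1.059, 2.955, -0.002]
force: [-0.1, -0.5, -0.2]
grip_width: 0.03
grasp_force: 29.7
```

Call:
carry_out:
  rows:
    - [0,0,0,0,0,0,0]
    - [0,0,0,-0.2,0,0,0]
    - [0,0,0,-0.6,0,0,0]
    - [0,0,0,-0.6,0,0,0]
    - [0,0,0,-0.6,0,0,0]
    - [0,0.95,0.45,0,0,0,0]
    - [0,0.95,0.45,0,0,0,0]
    - [0,0.95,0.45,0,0,0,0]
    - [0,0,0,0,0,0,0]
    - [0,0,0,0,0,0,0]

```text
t: 36.42
ee_pos: [0.4435, -0.2417, 0.085]
ee_rot: [-1.058, 2.957, -0.001]
force: [1.4, -0.3, 0.2]
grip_width: 0.0303
grasp_force: 29.8
```

```bash
python3 -c "
from h import *
s=snap('cap1');print(s['ee_pos'],s['grip_width'],s['grasp_force'],s['force']);plan(.4448,-.2409,.012,psi_of(s),s)"
```

```text
[ 0.44351872 -0.24171294  0.08501738] 0.030299915367139822 29.76910468074493 [ 1.43961025 -0.28643037  0.15114826]
shift total [-0.06 -0.    2.92] -> 4 rows [-0.014 -0.001  0.73 ] | turn z total -0.0 -> 0 rows -0.0 | shift after turn [-0.06 -0.01  2.92] [-0.015 -0.002  0.73 ]
```

Call:
carry_out:
  rows:
    - [0,-0.02,0,0.73,0,0,0]
    - [0,0,0,0.73,0,0,0]
    - [0,0,0,0.73,0,0,0]
    - [0,0,0,0.7,0,0,0]
    - [0,0,0,0,0,0,0]
    - [0,0,0,0,0,0,0]
    - [0.6,0,0,0,0,0,0]
    - [0.6,0,0,0,0,0,0]
    - [0.6,0,0,0,0,0,0]
    - [0.6,0,0,0,0,0,0]

```text
t: 37.3
ee_pos: [0.4454, -0.241, 0.0126]
ee_rot: [-1.059, 2.956, -0.001]
force: [-0.2, -0.3, 0.1]
grip_width: 0.0514
grasp_force: 0.0
```

Call:
carry_out:
  rows:
    - [0.6,0,0,-0.4,0,0,0]
    - [0.6,0,0,-0.9,0,0,0]
    - [0.6,0,0,-0.9,0,0,0]
    - [0.6,0,0,-0.9,0,0,0]
    - [0.6,0,0,-0.9,0,0,0]
    - [0.6,0,0,-0.9,0,0,0]
    - [0.6,0,0,-0.9,0,0,0]
    - [0.6,0,0,0,0,0,0]
    - [0.6,0,0,0,0,0,0]

```text
t: 38.05
ee_pos: [0.4456, -0.2411, 0.1591]
ee_rot: [-1.058, 2.954, -0.003]
force: [-0.8, -0.5, -0.5]
grip_width: 0.0513
grasp_force: 0.0
```

```bash
python3 -c "
from h import *
s=snap('cap2');print(s['ee_pos'],s['grip_width'],s['force'])
C=load('cap2')[1]
c=np.round(w2p(C,[.5213,-.2214,.04])).astype(int); k=np.round(w2p(C,[.4448,-.2409,.014])).astype(int); print(c,k)
montage('cap2',[c,k],'cap2m',half=35,cell=400,cols=2)"
```

```text
[ 0.44559913 -0.24113364  0.15906309] 0.05129032492508411 [-0.82408214 -0.47330716 -0.53575869]
[214 261] [252 176]
```

View pics/cap2m.png

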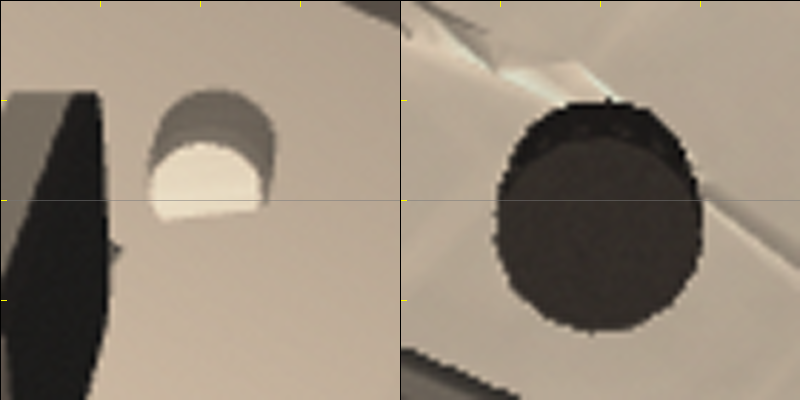

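```bash
python3 -c "
from h import *
C=load('cap2')[1]
f=lambda p:p2w(C,np.array([214,261])-35+np.array(p)*.175-.4,.040)[:2]
a,b=f((160,221)),f((261,208)); d=b-a; print(a,b,np.hypot(*d)); n=np.array([-d[1],d[0]])/np.hypot(*d)
m=(a+b)/2
for s in (n,-n): print('normal',np.arctan2(s[1],s[0]),'axis',m-.005*s)
print(f((205,143)),'top arc')
"
```

```text
[ 0.52863222 -0.22464861] [ 0.5166587  -0.21378897] 0.016164684040166043
normal -2.307449922514932 axis [ 0.52600452 -0.21551518]
normal 0.834142731074861 axis [ 0.51928639 -0.22292239]
[ 0.51318008 -0.22754117] top arc
```

Call:
carry_out:
  rows:
    - [0.6,-0.936,0.782,0,0,0,0]
    - [0.6,-0.936,0.782,0,0,0,0]
    - [0.6,-0.936,0.782,0,0,0,0]
    - [0.6,-0.936,0.782,0,0,0,0]
    - [0.6,-0.936,0.782,0,0,0,0]
    - [0.6,-0.936,0.782,0,0,0,0]
    - [0.6,-0.936,0.782,0,0,0,0]
    - [0.6,-0.936,0.782,0,0,0,0]
    - [0.6,-0.936,0.782,0,0,0,0]
    - [0.6,-0.936,0.782,0,0,0,0]
    - [0.6,-0.936,0.782,0,0,0,0]
    - [0.6,-0.936,0.782,0,0,0,0]
  grip_force: 40

```text
t: 39.1
ee_pos: [0.512, 0.1197, 0.1558]
ee_rot: [1.059, -2.956, 0.0]
force: [1.3, -0.6, 0.9]
grip_width: 0.0513
grasp_force: 0.0
```

Call:
carry_out:
  rows:
    - [0.6,-0.936,0.782,0,0,0,0]
    - [0.6,-0.936,0.782,0,0,0,0]
    - [0.6,-0.936,0.782,0,0,0,0]
    - [0.6,-0.936,0.782,0,0,0,0]
    - [0.6,-0.936,0.782,0,0,0,0]
    - [0.6,0,0,0,0,0,0]
    - [0.6,0,0,0,0,0,0]
    - [0.6,0,0,0,0,0,0]

```text
t: 39.77
ee_pos: [0.5403, 0.2678, 0.1555]
ee_rot: [1.059, -2.955, 0.001]
force: [0.3, -0.7, -1.2]
grip_width: 0.0514
grasp_force: 0.0
```

```bash
python3 -c "
from h import *
s=snap('k1'); print(s['ee_pos'],psi_of(s)); C=load('k1')[1]; q0=[.542,.2685,.665]
uv=np.round(w2p(C,[.542,.2685,.02])).astype(int)
for t in (55,70,95):
  q,i=fit('k1',uv,KNOB,q0,half=50,k=4,thr=t); print(q.round(4),i)
plan(q[0],q[1],.027,q[2]-np.pi,s)
montage('k1',[uv],'k1m',half=50,cell=500,cols=1)"
```

```text
[0.54030353 0.26784401 0.15551627] -2.4533816414135488
[0.5421 0.2687 0.7709] 0.9009276725496783
[0.5419 0.2682 0.7707] 0.9115444214876033
[0.5418 0.2684 0.759 ] 0.9283260583206343
shift total [-0.07 -0.02  5.14] -> 6 rows [-0.012 -0.003  0.857] | turn z total -0.88 -> 1 rows -0.885 | shift after turn [-0.06 -0.02  5.14] [-0.01  -0.004  0.857]
```

View pics/k1m.png

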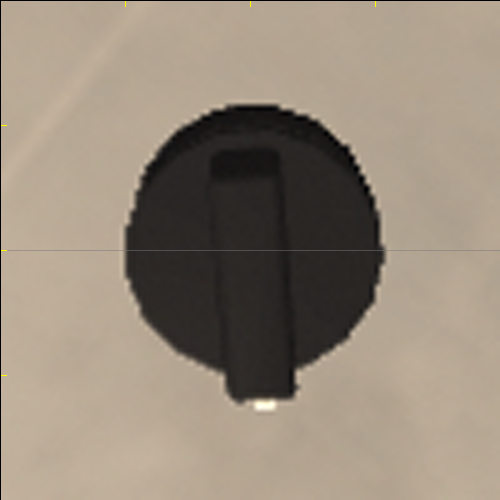

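Call:
carry_out:
  rows:
    - [0.6,-0.07,-0.02,0.857,0,0,-0.885]
    - [0.6,0,0,0.857,0,0,0]
    - [0.6,0,0,0.857,0,0,0]
    - [0.6,0,0,0.857,0,0,0]
    - [0.6,0,0,0.857,0,0,0]
    - [0.6,0,0,0.857,0,0,0]
    - [0.6,0,0,0,0,0,0]
    - [0,0,0,0,0,0,0]
    - [0,0,0,0,0,0,0]
    - [0,0,0,0,0,0,0]
    - [0,0,0,0,0,0,0]
    - [0,0,0,0,0,0,0]

```text
t: 40.82
ee_pos: [0.5437, 0.2696, 0.0299]
ee_rot: [-1.163, 2.916, 0.001]
force: [-0.7, -0.1, 6.2]
grip_width: 0.0108
grasp_force: 41.8
```

Call:
carry_out:
  rows:
    - [0,0,0,0,0,0,0]
    - [0,0,0,0,0,0,0]
    - [0,0,0,-0.3,0,0,0]
    - [0,0,0,-0.8,0,0,0]
    - [0,0,0,-0.9,0,0,0]
    - [0,0,0,-0.9,0,0,0]
    - [0,0,0,-0.9,0,0,0]
    - [0,0,0,-0.6,0,0,0]
    - [0,0,0,0,0,0,0]

```text
t: 41.57
ee_pos: [0.5443, 0.2703, 0.1428]
ee_rot: [-1.162, 2.912, 0.003]
force: [0.8, 0.7, 0.0]
grip_width: 0.0107
grasp_force: 40.8
```

Call:
carry_out:
  rows:
    - [0,0.941,-0.909,0,0,0,0]
    - [0,0.941,-0.909,0,0,0,0]
    - [0,0.941,-0.909,0,0,0,0]
    - [0,0.941,-0.909,0,0,0,0]
    - [0,0.941,-0.909,0,0,0,0]
    - [0,0.941,-0.909,0,0,0,0]
    - [0,0.941,-0.909,0,0,0,0]
    - [0,0.941,-0.909,0,0,0,0]
    - [0,0.941,-0.909,0,0,0,0]
    - [0,0.941,-0.909,0,0,0,0]
    - [0,0.941,-0.909,0,0,0,0]
    - [0,0.941,-0.909,0,0,0,0]

```text
t: 42.57
ee_pos: [0.5247, -0.1245, 0.1381]
ee_rot: [1.163, -2.918, -0.001]
force: [0.8, -0.3, -1.0]
grip_width: 0.011
grasp_force: 40.8
```

Call:
carry_out:
  rows:
    - [0,0.941,-0.909,0,0,0,0]
    - [0,0.941,-0.909,0,0,0,0]
    - [0,0.941,-0.909,0,0,0,0]
    - [0,0,0,0.9,0,0,-0.88]
    - [0,0,0,0.9,0,0,0]
    - [0,0,0,0,0,0,0]
    - [0,0,0,0,0,0,0]
    - [0,0,0,0,0,0,0]

```text
t: 43.23
ee_pos: [0.5217, -0.2209, 0.094]
ee_rot: [-1.266, 2.875, -0.001]
force: [0.9, 0.5, -0.3]
grip_width: 0.011
grasp_force: 40.8
```

```bash
python3 -c "
from h import *
s=snap('k2');print(s['ee_pos'],psi_of(s),s['force'],s['grip_width'],s['joint_pos'][5]);plan(.521,-.2217,.072,.83-np.pi,s)"
```

```text
[ 0.52166367 -0.22093251  0.09403032] -2.3120760840256422 [ 0.94628158  0.54669307 -0.26897913] 0.010965329788290325 -0.686538429588037
shift total [ 0.04 -0.    0.88] -> 1 rows [ 0.041 -0.001  0.881] | turn z total -0.01 -> 1 rows -0.006 | shift after turn [ 0.04 -0.    0.88] [ 0.041 -0.001  0.881]
```

Call:
carry_out:
  rows:
    - [0,-0.03,0,0.5,0,0,0]
    - [0,0,0,0.4,0,0,0]
    - [0,0,0,0.1,0,0,0]
    - [0,0,0,0.1,0,0,0]
    - [0,0,0,0.1,0,0,0]
    - [0,0,0,0,0,0,0]
    - [0,0,0,0,0,0,0]

```text
t: 43.87
ee_pos: [0.5219, -0.2206, 0.0634]
ee_rot: [-1.266, 2.875, -0.0]
force: [-0.4, -0.8, -0.7]
grip_width: 0.0108
grasp_force: 40.8
```

Call:
carry_out:
  rows:
    - [0,0,0,0.1,0,0,0]
    - [0,0,0,0.1,0,0,0]
    - [0,0,0,0.1,0,0,0]
    - [0,0,0,0.08,0,0,0]
    - [0,0,0,0,0,0,0]
    - [0,0,0,0,0,0,0]

```text
t: 44.37
ee_pos: [0.5217, -0.2206, 0.0539]
ee_rot: [1.266, -2.875, 0.0]
force: [-1.8, 1.8, 4.6]
grip_width: 0.011
grasp_force: 41.5
```

Call:
carry_out:
  rows:
    - [0,0,0,-0.03,0,0,0.5]
    - [0,0,0,0,0,0,0.6]
    - [0,0,0,0,0,0,0.6]
    - [0,0,0,0,0,0,0.6]
    - [0,0,0,0,0,0,0.6]
    - [0,0,0,0,0,0,0.6]
    - [0,0,0,0,0,0,0.6]
    - [0,0,0,0,0,0,0.6]
    - [0,0,0,0,0,0,0.6]
    - [0,0,0,0,0,0,0.6]
    - [0,0,0,0,0,0,0.6]
    - [0,0,0,0,0,0,0]

```text
t: 45.37
ee_pos: [0.523, -0.2203, 0.0545]
ee_rot: [-0.48, 3.102, -0.0]
force: [3.8, 1.3, -1.0]
grip_width: 0.0109
grasp_force: 40.6
```

```bash
python3 -c "
from h import *
s=r.observe();print(s['ee_pos'],psi_of(s)+np.pi,s['force'],s['torque'],s['grip_width'])"
```

```text
[ 0.52302162 -0.22031476  0.05445524] 0.307295258281012 [ 3.84869908  1.29536661 -1.01606783] [ 0.69605363 -1.46201872  0.0513791 ] 0.010853427852921522
```

Call:
carry_out:
  rows:
    - [0,0,0,0,0,0,0.5]
    - [0,0,0,0,0,0,0.5]
    - [0,0,0,0,0,0,0.5]
    - [0,0,0,0,0,0,0.5]
    - [0,0,0,0,0,0,0.5]
    - [0,0,0,0,0,0,0.5]
    - [0,0,0,0,0,0,0.5]
    - [0,0,0,0,0,0,0.5]
    - [0,0,0,0,0,0,0.5]
    - [0,0,0,0,0,0,0.5]
    - [0,0,0,0,0,0,0.5]
    - [0,0,0,0,0,0,0]

```text
t: 46.37
ee_pos: [0.5234, -0.2211, 0.0546]
ee_rot: [0.206, 3.132, -0.001]
force: [5.9, -3.8, -4.4]
grip_width: 0.0108
grasp_force: 40.3
```

```bash
python3 -c "
from h import *
s=r.observe();print(s['ee_pos'],psi_of(s)+np.pi,s['force'],s['torque'],s['grip_width'])"
```

```text
[ 0.5233731  -0.22110974  0.05457807] 6.152060002321688 [ 5.87766576 -3.7852675  -4.42316221] [-1.18828459 -1.96789969  0.05051822] 0.010777292182137386
```

Call:
carry_out:
  rows:
    - [0,0,0,0,0,0,0.5]
    - [0,0,0,0,0,0,0.5]
    - [0,0,0,0,0,0,0.3]
    - [0,0,0,0,0,0,0.3]
    - [0,0,0,0,0,0,0]

```text
t: 46.78
ee_pos: [0.5234, -0.2213, 0.0546]
ee_rot: [0.404, 3.112, -0.001]
force: [4.8, -4.3, -5.4]
grip_width: 0.0106
grasp_force: 40.2
```

```bash
python3 -c "
from h import *
s=r.observe();print(s['ee_pos'],psi_of(s)-np.pi,s['force'],s['torque'],s['grip_width'])"
```

```text
[ 0.5234256  -0.22132737  0.0546076 ] -0.25803283934837085 [ 4.80654689 -4.25386221 -5.4395795 ] [-1.79477323 -1.97871136  0.05089294] 0.01058469739381172
```

Call:
carry_out:
  rows:
    - [0,0,0,0,0,0,0.4]
    - [0,0,0,0,0,0,0.4]
    - [0,0,0,0,0,0,0.3]
    - [0,0,0,0,0,0,0]

```text
t: 47.12
ee_pos: [0.5234, -0.2215, 0.0546]
ee_rot: [0.54, 3.092, -0.001]
force: [5.0, -5.8, -5.5]
grip_width: 0.011
grasp_force: 40.2
```

```bash
python3 -c "
from h import *
s=r.observe();print(s['ee_pos'],psi_of(s)-np.pi,s['force'],s['torque'],s['grip_width'])"
```

```text
[ 0.5233885  -0.22148194  0.054619  ] -0.34608724640727706 [ 4.99965543 -5.8442041  -5.49132509] [-2.19118504 -1.96930166  0.03246486] 0.011023008265861946
```

Call:
carry_out:
  rows:
    - [0,0,0,0,0,0,0.4]
    - [0,0,0,0,0,0,0.4]
    - [0,0,0,0,0,0,0.3]
    - [0,0,0,0,0,0,0]

```text
t: 47.45
ee_pos: [0.5234, -0.2217, 0.0546]
ee_rot: [0.676, 3.065, -0.001]
force: [5.1, -6.5, -5.2]
grip_width: 0.0109
grasp_force: 40.2
```

```bash
python3 -c "
from h import *
s=snap('k3');print(s['ee_pos'],psi_of(s)-np.pi,s['force'],s['torque'],s['grip_width'])
montage('k3',[(250,230)],'k3m',half=60,cell=560,cols=1)"
```

```text
[ 0.52339455 -0.22165459  0.05463915] -0.43409220315238795 [ 5.0696684  -6.54082087 -5.19162386] [-2.60515179 -2.00785468  0.04777036] 0.01091894886087804
```

View pics/k3m.png

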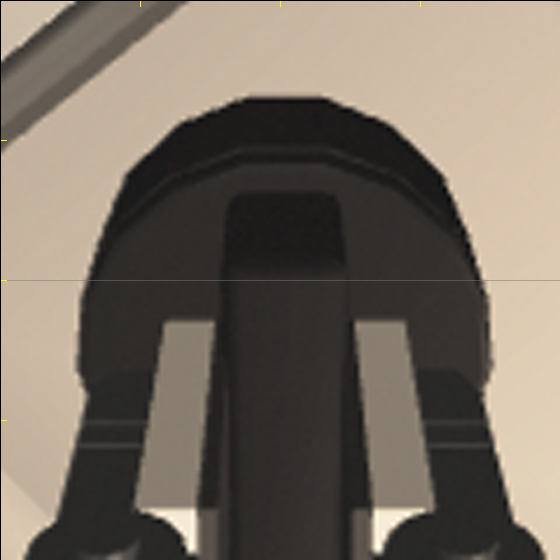

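Call:
carry_out:
  rows:
    - [0,0,0,0,0,0,0.4]
    - [0,0,0,0,0,0,0.4]
    - [0,0,0,0,0,0,0.4]
    - [0,0,0,0,0,0,0]

```text
t: 47.83
ee_pos: [0.5235, -0.2219, 0.0547]
ee_rot: [0.822, 3.029, -0.002]
force: [4.9, -7.8, -4.8]
grip_width: 0.0112
grasp_force: 40.2
```

```bash
python3 -c "
from h import *
s=r.observe();print(s['ee_pos'],psi_of(s)-np.pi,s['force'],s['torque'],s['grip_width'])"
```

```text
[ 0.52348662 -0.22186231  0.05472819] -0.5301589277843703 [ 4.89566687 -7.80558788 -4.79547465] [-3.09135987 -2.02177718  0.12124202] 0.011176397082682052
```

Call:
carry_out:
  rows:
    - [0,0,0,0,0,0,0.4]
    - [0,0,0,0,0,0,0.4]
    - [0,0,0,0,0,0,0.3]
    - [0,0,0,0,0,0,0]

```text
t: 48.17
ee_pos: [0.5235, -0.2222, 0.0549]
ee_rot: [0.954, 2.99, -0.002]
force: [4.2, -10.5, -4.3]
grip_width: 0.0106
grasp_force: 40.3
```

```bash
python3 -c "
from h import *
s=r.observe();print(s['ee_pos'],psi_of(s)-np.pi,s['force'],s['torque'],s['grip_width'])"
```

```text
[ 0.52349787 -0.22223828  0.05491489] -0.6174840967845134 [  4.22182773 -10.54932219  -4.27617764] [-3.97389682 -1.84740329  0.15039023] 0.010626376155385763
```

Call:
carry_out:
  rows:
    - [0.4,0,0,0,0,0,0]
    - [0.4,0,0,0,0,0,0]
    - [0.4,0,0,0,0,0,0]
    - [0.4,0,0,0,0,0,0]
    - [0.4,0,0,-0.4,0,0,0]
    - [0.4,0,0,-0.9,0,0,0]
    - [0.4,0,0,-0.9,0,0,0]
    - [0.4,0,0,-0.9,0,0,0]
    - [0.4,0,0,-0.9,0,0,0]
    - [0.4,0,0,0,0,0,0]
    - [0.4,0,0,0,0,0,0]

```text
t: 49.08
ee_pos: [0.5226, -0.2205, 0.1568]
ee_rot: [0.955, 2.989, 0.001]
force: [-1.2, -0.6, -0.9]
grip_width: 0.0342
grasp_force: 0.0
```

```bash
python3 -c "
from h import *
s=snap('k4');print(s['ee_pos'],psi_of(s)-np.pi,s['force'],s['torque'])
C=load('k4')[1]; uv=np.round(w2p(C,[.521,-.222,.045])).astype(int)
for dz in(.024,.030,.036):
  P=[p+[0,0,dz] for p in KNOB]
  for q0 in(-.6,-.3): print(dz,*fit('k4',uv,P,[.521,-.222,q0],half=55,k=4,thr=80))
for n,p in dict(NL=(.4868,-.0781,.69),NR=(.5036,-.1437,-.115),FL=(.5524,-.0615,-.157),FR=(.5692,-.1272,.537)).items(): print(n,w2p(C,[p[0],p[1],.045]))
print(w2p(C,[.445,-.241,.014]))
"
```

```text
[ 0.52260979 -0.2205306   0.15675247] -0.6184266386660728 [-1.15251101 -0.58674651 -0.87280263] [0.00519056 0.07958868 0.0293429 ]
0.024 [ 0.52249753 -0.22185825 -0.55242894] 0.9222256244258782
0.024 [ 0.52246562 -0.22226349 -0.53475013] 0.9223097112860892
0.03 [ 0.52147599 -0.22083297 -0.54960487] 0.8803991565938081
0.03 [ 0.52099362 -0.22180067 -0.48472873] 0.8801394164544809
0.036 [ 0.52030002 -0.2204515  -0.56811427] 0.8395779414692415
0.036 [ 0.52030002 -0.2204515  -0.56811427] 0.8395779414692415
NL [386.01620554  35.89662763]
NR [318.99038483 111.50256656]
FL [447.64244553 100.5673562 ]
FR [380.2339581  168.21956967]
[177.70952073 119.06636552]
```

View pics/k4.png

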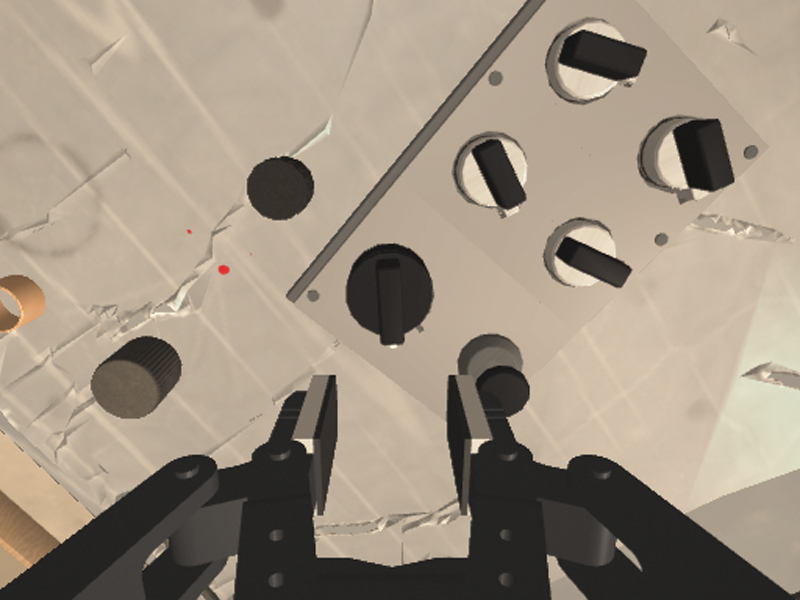

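Call:
carry_out:
  rows:
    - [0,0,0,0,0,0,0]
    - [0,0,0,0,0,0,0]
    - [0,0,0,0,0,0,0]
    - [0,0,0,0.9,0,0,0]
    - [0,0,0,0.9,0,0,0]
    - [0,0,0,0.9,0,0,0]
    - [0,0,0,0.6,0,0,0]
    - [0,0,0,0.15,0,0,0]
    - [0,0,0,0.15,0,0,0]
    - [0,0,0,0.05,0,0,0]
    - [0,0,0,0,0,0,0]

```text
t: 50.05
ee_pos: [0.5207, -0.221, 0.0669]
ee_rot: [-0.954, -2.992, 0.003]
force: [-15.5, 7.6, 41.4]
grip_width: 0.0003
grasp_force: 20.6
```

Call:
carry_out:
  rows:
    - [0,0,0,-0.3,0,0,0]
    - [0,0,0,-0.9,0,0,0]
    - [0,0,0,-0.9,0,0,0]
    - [0,-0.67,0.78,0,0,0,0]
    - [0,-0.67,0.78,0,0,0,0]
    - [0,-0.67,0.78,0,0,0,0]
    - [0,0,0,0,0,0,0]
    - [0,0,0,0,0,0,0]
    - [0,0,0,0,0,0,0]

```text
t: 50.8
ee_pos: [0.5958, -0.202, 0.1148]
ee_rot: [-0.956, -2.991, 0.001]
force: [0.1, 0.4, 0.0]
grip_width: 0.0001
grasp_force: 0.0
```

```bash
python3 -c "
from h import *
s=snap('p1');print(s['ee_pos'],s['force']);plan(.5968,-.2022,.070,psi_of(s),s)
C=load('p1')[1]; uv=np.round(w2p(C,[.522,-.222,.045])).astype(int); print(uv)
for q0 in(-.6,-.4): print(*fit('p1',uv,[p+[0,0,.024] for p in KNOB],[.521,-.222,q0],half=50,k=4,thr=80))
uv=np.round(w2p(C,[.5968,-.2022,.064])).astype(int); print(uv)
"
```

```text
[ 0.59575848 -0.20196573  0.1148442 ] [0.11819424 0.41876009 0.00101727]
shift total [-0.04  0.02  1.79] -> 2 rows [-0.021  0.009  0.897] | turn z total -0.0 -> 0 rows -0.0 | shift after turn [-0.04  0.02  1.79] [-0.02   0.008  0.897]
[159 136]
[ 0.52275668 -0.22170657 -0.49662568] 0.9294717155015857
[ 0.52264491 -0.22186172 -0.48683276] 0.9295104629730023
[251 219]
```

Call:
carry_out:
  rows:
    - [0,-0.04,0.02,0.9,0,0,0]
    - [0,0,0,0.9,0,0,0]
    - [0,0,0,0.15,0,0,0]
    - [0,0,0,0.15,0,0,0]
    - [0,0,0,0.15,0,0,0]
    - [0,0,0,0.15,0,0,0]
    - [0,0,0,0.1,0,0,0]
    - [0,0,0,0.04,0,0,0]
    - [0,0,0,0,0,0,0]
    - [0,0,0,0,0,0,0]

```text
t: 51.68
ee_pos: [0.5978, -0.2026, 0.0533]
ee_rot: [0.956, 2.992, -0.0]
force: [-2.8, -0.2, 6.2]
grip_width: -0.0003
grasp_force: 3.1
```

Call:
carry_out:
  rows:
    - [0,0,0,0.05,0,0,0]
    - [0,0,0,0.05,0,0,0]
    - [0,0,0,0.02,0,0,0]
    - [0,0,0,0,0,0,0]
    - [0,0,0,0,0,0,0]
    - [0,0,0,0,0,0,0]
    - [0,0,0,0,0,0,0]
    - [0,0,0,0,0,0,0]

```text
t: 52.35
ee_pos: [0.5978, -0.2026, 0.0505]
ee_rot: [0.956, 2.992, -0.0]
force: [-4.3, -0.9, 7.8]
grip_width: -0.0
grasp_force: 3.7
```

Call:
carry_out:
  rows:
    - [0,0,0,0.02,0,0,0]
    - [0,0,0,0,0,0,0]
    - [0,0,0,0,0,0,0]
    - [0,0,0,0,0,0,0]
    - [0,0,0,0,0,0,0]

```text
t: 52.77
ee_pos: [0.5978, -0.2026, 0.0501]
ee_rot: [0.956, 2.991, -0.0]
force: [-4.4, -0.5, 9.2]
grip_width: -0.0001
grasp_force: 4.1
```

Call:
carry_out:
  rows:
    - [0,0,0,-0.2,0,0,0]
    - [0,0,0,-0.3,0,0,0]
    - [0,0,0,-0.9,0,0,0]
    - [0,0,0,-0.9,0,0,0]
    - [0,0,0,-0.9,0,0,0]
    - [0,0,0,-0.9,0,0,0]
    - [0,0,0,-0.9,0,0,0]
    - [0,0,0,-0.9,0,0,0]
    - [0,0,0,0,0,0,0]
    - [0,0,0,0,0,0,0]
    - [0,0,0,0,0,0,0]

```text
t: 53.68
ee_pos: [0.5977, -0.202, 0.1963]
ee_rot: [0.957, 2.992, 0.001]
force: [0.7, 0.8, -0.5]
grip_width: 0.0002
grasp_force: 0.0
```

```bash
python3 -c "
from h import *
s=snap('e1');print(s['ee_pos'],s['force'])
C=load('e1')[1]; im=cv2.imread('pics/e1_raw.png')
F=lambda n,p,P,t=85:print(n,*[np.round(v,4) for v in fit('e1',np.round(w2p(C,[p[0],p[1],.045])).astype(int),P,p,half=35,k=5,thr=t)])
F('knob',(.5225,-.222,-.5),[p+[0,0,.024] for p in KNOB])
for dz in (0,-.014): F('plunger%g'%dz,(.5968,-.2022,0),[cyl(.014,.059+dz,.064+dz)],60)
for n,p in dict(NL=(.4868,-.0781,.69),NR=(.5036,-.1437,-.115),FL=(.5524,-.0615,-.157),FR=(.5692,-.1272,.537)).items():
  for dz in(.034,.050):
    try: F(n+str(dz),p,[box(-.016,.016,.012,dz,dz+.022)])
    except Exception as e: print(n,'out of view',w2p(C,[p[0],p[1],.045]))
"
```

```text
[ 0.59768564 -0.20196122  0.19626326] [ 0.69962065  0.7579014  -0.47818081]
knob [ 0.5226 -0.2222 -0.22  ] 0.9374
plunger0 [ 0.595  -0.202   0.1292] 0.9363
plunger-0.014 [ 0.5983 -0.2044  0.1006] 0.9372
NL out of view [297.90319116 -28.22642421]
NL out of view [297.90319116 -28.22642421]
NR0.034 [ 0.5039 -0.144  -0.1203] 0.8982
NR0.05 [ 0.5061 -0.1448 -0.1605] 0.8092
FL out of view [359.05208611  34.28988099]
FL out of view [359.05208611  34.28988099]
FR0.034 [ 0.5678 -0.1279  0.5384] 0.8983
FR0.05 [ 0.566  -0.1292  0.558 ] 0.802
```

```bash
python3 -c "
from h import *
for n in('k4','p1','e1'):
  C=load(n)[1]; im=cv2.imread(f'pics/{n}_raw.png').min(2).astype(float); c=(.5225,-.222); o=[]
  for rr,z in((.0235,.045),(.0245,.04),(.0255,.03)):
    a=np.linspace(-np.pi,np.pi,180); v=[]
    for t in a:
      u=w2p(C,[c[0]+rr*np.cos(t),c[1]+rr*np.sin(t),z]); v.append(cv2.getRectSubPix(im.astype(np.float32),(1,1),(float(u[0]),float(u[1])))[0,0])
    i=np.argsort(v)[-3:]; o.append((a[i].round(2).tolist(),np.array(v)[i].round(0).tolist(),np.median(v)))
  print(n,o)
"
```

```text
k4 [([0.79, 0.47, 0.75], [152.0, 153.0, 153.0], np.float32(129.40288)), ([0.68, 0.75, 0.72], [153.0, 154.0, 154.0], np.float32(119.184166)), ([0.93, 0.97, 1.0], [154.0, 154.0, 154.0], np.float32(147.06032))]
p1 [([-0.44, -0.47, -0.51], [209.0, 219.0, 233.0], np.float32(141.59047)), ([-0.44, -0.51, -0.54], [209.0, 209.0, 221.0], np.float32(97.200516)), ([1.74, -0.44, -0.47], [149.0, 180.0, 202.0], np.float32(145.0))]
e1 [([-0.47, -0.54, -0.51], [213.0, 221.0, 237.0], np.float32(127.63205)), ([-0.51, -0.58, -0.54], [207.0, 231.0, 239.0], np.float32(126.258865)), ([-0.54, -0.47, -0.51], [195.0, 196.0, 196.0], np.float32(138.0249))]
```

```bash
python3 -c "
from bench import ticket
print(ticket.finish_job())"
```

```text
the job is handed in; nothing more can be done
None
```

I handed the job in at about 54 s of the 208 s. All four cartridges are seated, the dust cap is on the bench, the knob is fully home and turned past the test mark, and the plunger was pressed to its stop and let up. The result was not reported back. One press on top of the knob to check its height reached about 41 N.

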